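# Free a stuck sample canister and weigh it

## Task

The steel sample canister has jammed in the well of the dry-block heater: set the lever bar over the heater's fulcrum rod, lever the canister up by its flange until it sits loose, and do not touch the canister or its bail with the gripper before that. Then lay the bar down flat on the bench, swing the folded wire bail upright while the canister is still in the well, lift the canister out by the bail and leave it standing on the middle of the balance's pan. Do not disturb the other things on the bench.

Things in the scene. Friction and masses are not known exactly. Their poses are not given: they have to be found in the camera images.
- heater: Fixed dry-block heater: aluminium block with a white skirt, 150 x 120 mm and 70 mm high. Origin under the axis of its round well (66 mm across); z up. The block reaches from x = -65 to +85 mm and y = -60 to +60 mm in its own axes. The fulcrum is on its +x side.
- fulcrum (a point): Top middle of the fulcrum: a level steel rod 8 mm thick on top of the heater, lying along the heater's y axis, 70 mm in +x from the well's axis; its top is 78 mm over the bench. The clear width between its two end cheeks is 52 mm; the cheeks rise 9 mm above the rod's top.
- well (a point): Point on the well's axis (60 mm over the bench) where canister_mid lies while the canister is fully down; its axes are the heater's.
- canister_mid (a point): Middle of the sealed steel canister's axis, 38 mm above its underside; z up. Foot 52 mm diameter, body 60, flange 88 mm diameter and 5 mm thick with its underside 26 mm above this point, lid 66 mm diameter up to 39 mm above it. 0.3 to 0.55 kg. Fully down, the flange's underside is 86 mm over the bench: 16 above the block's top, 8 above the fulcrum's top.
- canister: Same canister, origin under its centre, x along the bail's hinge. Sprung clips hold it: 30 to 60 N straight up, or 12 to 25 N up on the flange edge at the fulcrum side, frees it; that edge must rise about 10 mm, tilting the canister about 0.16 rad. It then stays about 4 mm up at its middle, still leaning up to 0.2 rad away from the fulcrum, and lifts out freely.
- bail (a joint): Angle of the wire bail: 0 folded down level towards the canister's own +y side, 1.57 upright, 3.14 folded to the other side. The hinge axis is the canister's x axis, 36 mm above canister_mid. It stays at any angle by light friction (0.03 N m).
- bail_sleeve (a point): Middle of the bail's black grip sleeve, 12 mm diameter, 60 mm long, along the canister's x axis, 82 mm from the hinge axis (wire arms 4 mm thick, 76 mm apart). Folded down it is about 96 mm over the bench, 32 mm clear of the flange's edge. It turns in a light grip; a firm one rocks the loose canister in its well.
- bar_grip (a point): Balance point of the lever bar lying on the bench, 9 mm above its flat underside; x along the bar to its tip, z up. 210 mm long, 0.17 kg. Black handle 20 mm wide, 18 high, from 95 mm behind this point to 15 ahead; steel blade 16 mm wide, 7 thick, its last 20 mm 4 thick (underside flush); tip 115 mm ahead of this point.
- bar: The same lever bar; origin under the middle of its length, x towards the tip.
- pan (a point): Centre of the top of the balance's round steel pan, 120 mm diameter, 85 mm over the bench. Fixed grey balance 220 x 170 mm, body 64 mm high; the pan's centre is 30 mm in +x from the body's middle, in its own axes (x is the 220 mm way).
- beaker: Bystander to leave alone: glass beaker, 66 mm diameter, 90 mm high; origin at the centre of its underside.
- amber: Bystander to leave alone: amber bottle, 80 mm diameter, 150 mm high; origin at the centre of its underside.
- jar: Bystander to leave alone: white jar, 60 mm diameter, 75 mm high; origin at the centre of its underside.
- reagent: Bystander to leave alone: white bottle with red cap, 64 mm diameter, 120 mm high; origin at the centre of its underside.
- dish: Bystander to leave alone: flat glass dish, 70 mm diameter, 14 mm high; origin at the centre of its underside.
- scoop: Bystander to leave alone: small spatula lying on the bench; origin at the centre of its underside.
- crucible: Bystander to leave alone: white porcelain crucible, 44 mm diameter, 35 mm high; origin at the centre of its underside.
Things that resemble listed ones, but are neither listed nor needed, are in the scene too. Leave any blue or green look-alike of the canister alone.

How it is judged:
By the outcome, as a careful person would: the job done as asked, in the order asked, and still so for the second after the job is handed in, with the robot touching nothing.
It also fails if it takes over 72 s, if anything falls off the work surface, if the arm or the gripper's body presses on something with over 40 N, if the wrist force passes 120 N, or if a joint passes its speed limit or range.

## Robot

A 6-joint arm with a two-finger parallel gripper is mounted at the origin on the work surface. World frame = base frame: x ahead of the robot, y to its left, z up, the work surface at z = 0. Lengths are in m, angles in rad, forces in N, time in s.
With the tool pointing down it reaches from about 0.325 to 0.85 m from the base axis. Payload 4.4 kg.
Tool frame: the origin (TCP) lies on the centre line of the jaws, within the pads' length; the fingertips stand ctrl.tcp_to_tips ahead of it and the grasp point (between the pads) lies 11 mm behind it (ctrl.tcp_to_tips is the distance from the TCP to the fingertips, in m); z points along the fingers, x is the direction in which the jaws open and shut, and the axes are right-handed (so a half turn about z gives the same grasp; the last joint's range is limited). The gripper opens to 94 mm and grips with 3 to 60 N. Pads are 16 mm wide; open, the fingers measure 119 mm over their backs; the gripper's body (75 mm by 177 mm) begins 78 mm behind the grasp point.
Start: joints at [-1.385, 0.207, 1.542, -0, 1.393, -0.15], TCP at [0.19, -0.543, 0.185] pointing down, gripper open.
Joint ranges: [-2.73, 2.73], [-0.86, 2.22], [0.23, 2.46], [-1.11, 4.25], [0.08, 2.63], [-2.82, 2.82]. Speed limits (rad/s): [2.79, 2.79, 3.14, 3.14, 3.14, 3.14].

## Interface

Orientations are given as a 3x3 rotation matrix whose columns are the frame's x, y, z axes.
In Python, from rig import ctrl, snapshot, camera_info gives the robot as it stands.
- The arm moves only by the shell command python3 -m pendant 'ROWS'. ROWS is JSON, a list of rows, each an object of numbers: "x", "y", "z": the shift along the tool's x, y, z in cm; "wx", "wy", "wz": the turn, a rotation vector about the tool's x, y, z in rad; "hand": the opening, from 0 (shut) to 1 (fully open). A call has 1 to 5 rows; each row is the pose to reach, as a shift and turn from the pose commanded when the call began, along the tool's axes at that moment; what a row does not reach only later rows make up. A row lasts 1/12 s, in which the tool goes at most 41.7 mm and 7.16 degrees, less where a joint would pass 70% of its speed; a pose out of reach is approached as far as the arm can. A call with a gripper value outside its range is refused whole. The fingers move at their own pace and stop on an object; the grip force is fixed at half the most. Time passes only in rows, so rows that repeat a pose let the fingers close. It gives the time, the measured TCP pose, the force and the opening at its end, in the units of the state.
- ctrl.sense(): the state, without advancing time (a new reading comes with each control period).
- snapshot(name): name is "scene" or "side" or "wrist"; returns the picture (400x640x3 uint8, red, green, blue); there is no depth.
- camera_info(name): a dict with "camera_matrix" (3x3 intrinsics, pixels), "R" (3x3) and "t" (3): a world point X has camera coordinates R X + t. Camera axes: x right, y down, z forward; pixel columns grow to the right and rows downward; lengths in m; the calibration is good to about 2 mm. A picture is of the moment at which its call begins: read the wrist's pose just before it. camera_info takes no time and is no camera call; for the wrist camera it gives the pose at the moment of the call.
- ctrl.finish_job(): hands the job in, once; it reports no verdict.
The state is a dict: "time": time; "joint_pos": joint angles; "qd": joint speeds; "joint_torque": joint torques, N m; "tool_pos": TCP position; "eef_rot": TCP orientation; "force": force on the tool from outside, world axes, zero at the start; "wrist_torque": the same for the moment, N m; "width": finger opening in m.
Only numpy, scipy, OpenCV 4.12 (cv2) and the standard library are available. Lean on these libraries where they do the work, as an engineer would, in place of code of your own. Each camera call takes 0.05 s, during which the arm holds its last target. There are 200 camera calls.

## Working session

There is one attempt and no reset: what is moved stays moved. The work goes in short steps, Python scripts to look and compute and a shell command to move; the robot and the scene stay as the last step left them, time stands still between calls to the robot, and variables do not carry over. Pictures are saved under pics/ and viewed, about 8 in all and at most 12, crops included, and the job is handed in when it is done.

```bash
mkdir -p pics; ls
python3 - <<'E'
from rig import ctrl,snapshot,camera_info
import cv2,numpy as np
for n in("scene","side"):
    im=snapshot(n); cv2.imwrite(f"pics/{n}0.png",im[:,:,::-1]); c=camera_info(n); print(n,np.round(c["camera_matrix"],1).tolist(),np.round(-np.array(c["R"]).T@c["t"],3),np.round(c["R"],3).tolist())
s=ctrl.sense(); print(s["time"],s["tool_pos"],np.round(s["eef_rot"],3).tolist(),s["width"],ctrl.tcp_to_tips)
E
```

```text
pics
scene [[468.1, 0.0, 315.8], [0.0, 468.1, 194.7], [0.0, 0.0, 1.0]] [1.053 0.272 0.956] [[-0.449, 0.894, -0.007], [0.742, 0.368, -0.56], [-0.498, -0.256, -0.828]]
side [[371.4, 0.0, 320.3], [0.0, 371.4, 198.7], [0.0, 0.0, 1.0]] [0.252 0.498 0.724] [[-0.875, -0.484, 0.003], [-0.37, 0.665, -0.649], [0.312, -0.569, -0.761]]
0.1 [ 0.18985969 -0.54195044  0.18381259] [[0.33, -0.944, -0.0], [-0.944, -0.33, 0.002], [-0.002, -0.0, -1.0]] 0.09409965345185907 0.008
```

View pics/scene0.png

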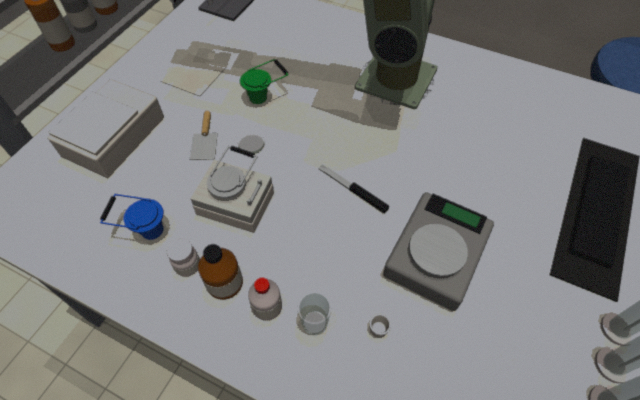

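View pics/side0.png

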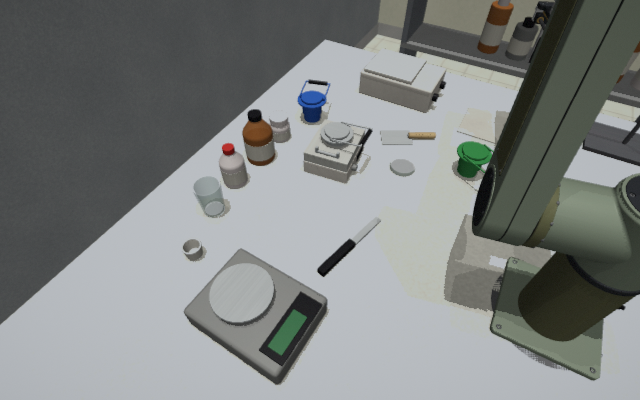

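Scene view: steel canister in the heater at (228,180) with the bail sleeve at (242,152) and the fulcrum at (255,192). Look-alikes are the blue (145,215) and green (257,85) canisters. The lever bar is at (355,188), handle (370,197), tip (320,168). The spatula/scoop at (205,135) is its only look-alike. Pan is at (438,250). I'll check these in one close crop montage.

```bash
cat > h.py <<'E'
import cv2,numpy as np
from rig import ctrl,snapshot,camera_info
def ray(n,p,c=None):
    c=c or camera_info(n);K=np.array(c["camera_matrix"]);R=np.array(c["R"]);t=np.array(c["t"])
    d=R.T@np.linalg.solve(K,[p[0],p[1],1]);return -R.T@t,d/np.linalg.norm(d)
def plane(n,p,z,c=None):
    o,d=ray(n,p,c);return o+d*(z-o[2])/d[2]
def tri(p,q,a="scene",b="side"):
    o1,d1=ray(a,p);o2,d2=ray(b,q)
    s=np.linalg.lstsq(np.c_[d1,-d2],o2-o1,rcond=None)[0]
    A=o1+s[0]*d1;B=o2+s[1]*d2;return (A+B)/2,np.linalg.norm(A-B)
def proj(n,X,c=None):
    c=c or camera_info(n);v=np.array(c["camera_matrix"])@(np.array(c["R"])@X+c["t"]);return v[:2]/v[2]
E
python3 - <<'E'
from h import *
a=cv2.imread("pics/scene0.png");b=cv2.imread("pics/side0.png")
z=lambda i,x,y,w,h:cv2.resize(i[y:y+h,x:x+w],(400,300),interpolation=cv2.INTER_CUBIC)
m=np.vstack([np.hstack([z(a,190,140,100,75),z(b,295,110,100,75)]),np.hstack([z(a,310,150,100,75),z(b,310,205,100,75)])])
cv2.imwrite("pics/m1.png",m)
# pan & bar by masks
for n,im,c,r in(("scene",a,(438,250),45),("side",b,(242,293),45)):
    g=cv2.cvtColor(im,cv2.COLOR_BGR2GRAY);mk=np.zeros_like(g);cv2.circle(mk,c,r,255,-1)
    cs,_=cv2.findContours(((g>140)&(mk>0)).astype(np.uint8),0,1);k=max(cs,key=cv2.contourArea);e=cv2.fitEllipse(k);print(n,"pan",e,plane(n,e[0],.085))
for n,im,x,y,w,h in(("scene",a,310,155,90,65),("side",b,312,208,75,75)):
    g=cv2.cvtColor(im,cv2.COLOR_BGR2GRAY);s=g[y:y+h,x:x+w]
    cs,_=cv2.findContours((s<70).astype(np.uint8),0,1);k=max(cs,key=cv2.contourArea)+[x,y];rc=cv2.minAreaRect(k)
    print(n,"handle",rc,plane(n,rc[0],.01)); P=cv2.boxPoints(rc);print([np.round(plane(n,p,.012)[:2],3).tolist() for p in P])
E
```

```text
scene pan ((437.4676513671875, 250.64813232421875), (41.495269775390625, 52.621978759765625), 105.20211029052734) [0.54168096 0.29191634 0.085     ]
side pan ((240.90377807617188, 292.0278015136719), (55.932456970214844, 65.93128204345703), 62.3385009765625) [0.53260205 0.29244804 0.085     ]
scene handle ((368.5384521484375, 197.69232177734375), (43.821311950683594, 8.875203132629395), 33.690067291259766) [0.4345142  0.09836359 0.01      ]
[[0.435, 0.044], [0.41, 0.045], [0.436, 0.153], [0.461, 0.15]]
side handle ((335.7865905761719, 257.2508850097656), (9.517240524291992, 46.10344696044922), 46.397178649902344) [0.43172276 0.09805933 0.01      ]
[[0.455, 0.148], [0.428, 0.038], [0.407, 0.048], [0.434, 0.156]]
```

View pics/m1.png

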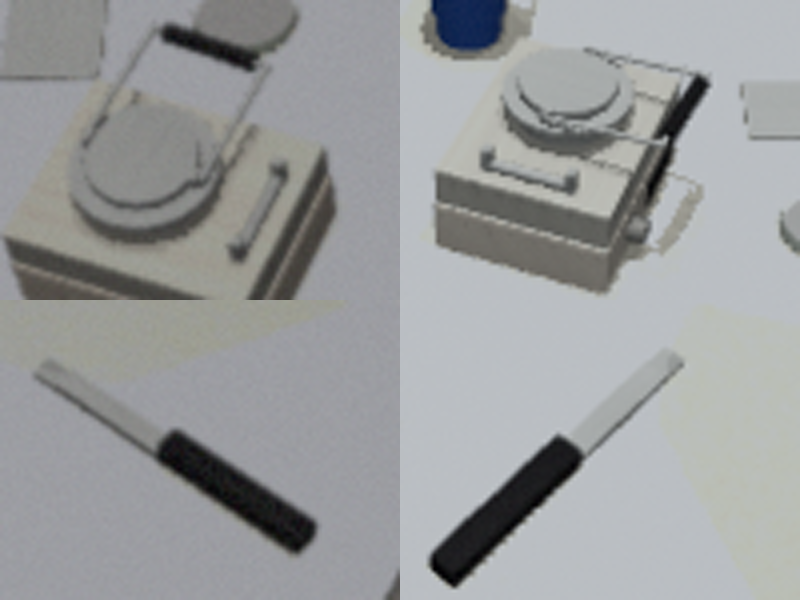

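The crops confirm the steel canister in the heater, with its folded bail's sleeve at scene (242,151). The fulcrum posts are at scene (260,182) and (249.5,202.5), the lever bar is black-handled, and its tip is at scene (320,166).

Run:
```python
from h import *
np.set_printoptions(precision=4,suppress=True)
S=lambda x,y:(x/4+190,y/4+140); D=lambda x,y:((x-400)/4+295,y/4+110)
print("tip",tri((320,166.5),(379,219)),plane("scene",(320,166.5),.004),plane("side",(379,219),.004))
f=[tri(S(281,165),D(488,156)),tri(S(238,248),D(572,180))];print("swapped?",f)
f=[tri(S(281,165),D(572,180)),tri(S(238,248),D(488,156))];print("ful",f)
u=f[0][0]-f[1][0];m=(f[0][0]+f[1][0])/2;print(m,np.arctan2(u[1],u[0]),np.linalg.norm(u))
print("sleeve ends",tri(S(167,33),D(660,128)),tri(S(252,62),D(704,84)),tri(S(167,33),D(704,84)),tri(S(252,62),D(660,128)))
print("lid",plane("scene",S(148,148),.099),plane("side",D(568,80),.099),tri(S(148,148),D(568,80)))
print("flange",plane("scene",S(145,166),.0885),plane("side",D(568,96),.0885))
for p in((5,238),(328,150),(252,300)):print("blk",plane("scene",S(*p),.07))
for p in((436,172),(608,220)):print("blk side",plane("side",D(*p),.07))
```

```text
tip (array([ 0.3924, -0.0548, -0.0016]), np.float64(0.002927884446452176)) [ 0.3974 -0.0516  0.004 ] [ 0.3909 -0.0523  0.004 ]
swapped? [(array([ 0.5811, -0.0992,  0.1224]), np.float64(0.022629169123982724)), (array([ 0.573 , -0.161 ,  0.0296]), np.float64(0.03192193848416649))]
ful [(array([ 0.548 , -0.1316,  0.079 ]), np.float64(0.0020069030699789467)), (array([ 0.6066, -0.1259,  0.0771]), np.float64(0.003977762536589401))]
[ 0.5773 -0.1287  0.078 ] -3.0451702728461307 0.058957720718996354
sleeve ends (array([ 0.5142, -0.2175,  0.0902]), np.float64(0.035044727245412424)) (array([ 0.5001, -0.1839,  0.1199]), np.float64(0.04114304509417994)) (array([ 0.5053, -0.2333,  0.0993]), np.float64(0.004780049932524258)) (array([ 0.5082, -0.1712,  0.1083]), np.float64(0.003184273003479823))
lid [ 0.5835 -0.1952  0.099 ] [ 0.5848 -0.1973  0.099 ] (array([ 0.584 , -0.1949,  0.1006]), np.float64(0.0010809018763509625))
flange [ 0.5893 -0.1955  0.0885] [ 0.5828 -0.1944  0.0885]
blk [ 0.6575 -0.2494  0.07  ]
blk [ 0.5219 -0.1155  0.07  ]
blk [ 0.6305 -0.1022  0.07  ]
blk side [ 0.6322 -0.1056  0.07  ]
blk side [ 0.5155 -0.12    0.07  ]
```

```bash
cat >> h.py <<'E'
np.set_printoptions(precision=4,suppress=True)
from scipy.spatial.transform import Rotation as Ro
def st():
    s=ctrl.sense();print("t",s["time"],"tcp",s["tool_pos"],"w",round(s["width"],4),"F",s["force"]);return s
def to(P,R=None):
    "shift in cm (tool axes), turn rad (tool axes) to world pose"
    s=st();E=np.array(s["eef_rot"]);v=Ro.from_matrix(E.T@np.array(R)).as_rotvec() if R is not None else 0
    print("shift cm",E.T@(np.array(P)-s["tool_pos"])*100,"turn",v)
def down(yaw,tilt=0):
    "tool z down, tool x at world yaw, then tilt about tool x"
    c,s=np.cos(yaw),np.sin(yaw);return np.array([[c,s,0],[s,-c,0],[0,0,-1]])@Ro.from_rotvec([tilt,0,0]).as_matrix()
E
python3 -m pendant '[{"x":-3,"y":-2.5,"z":-1.5},{"x":-6,"y":-5,"z":-3},{"x":-9,"y":-7.6,"z":-4},{"x":-12.2,"y":-10.3,"z":-4},{"x":-15.3,"y":-12.9,"z":-4}]'
python3 -m pendant '[{"x":-3,"y":-2.5},{"x":-6,"y":-5},{"x":-9,"y":-7.6},{"x":-12.2,"y":-10.3},{"x":-15.3,"y":-12.9}]'
python3 -m pendant '[{"x":-3,"y":-2.5},{"x":-6,"y":-5},{"x":-9,"y":-7.6},{"x":-12.2,"y":-10.3},{"x":-15.3,"y":-12.9}]'
python3 -m pendant '[{"x":-3,"y":-2.5},{"x":-5.2,"y":-4.5},{"x":-5.2,"y":-4.5,"wz":-0.12},{"x":-5.2,"y":-4.5,"wz":-0.24},{"x":-5.2,"y":-4.5,"wz":-0.36}]'
python3 -m pendant '[{"wz":-0.12},{"wz":-0.24},{"wz":-0.36},{"wz":-0.48},{"wz":-0.6}]'
python3 -m pendant '[{"wz":-0.02},{"wz":-0.02}]'
python3 - <<'E'
from h import *
to((.429,.0835,.11),down(-.255))
c=camera_info("wrist");im=snapshot("wrist");cv2.imwrite("pics/w1.png",im[:,:,::-1])
print(-np.array(c["R"]).T@c["t"],np.array(c["R"]))
for X in((.394,-.052,.004),(.433,.098,.018),(.429,.0835,.018)):print(proj("wrist",np.array(X),c))
g=cv2.cvtColor(im,cv2.COLOR_RGB2GRAY)
cs,_=cv2.findContours((g<60).astype(np.uint8),0,1)
for k in cs:
    if cv2.contourArea(k)>300:
        r=cv2.minAreaRect(k);print(r,[plane("wrist",p,.018,c)[:2] for p in cv2.boxPoints(r)])
E
```

```text
t 0.1 tcp [ 0.1899 -0.542   0.1838] w 0.0941 F [ 0.8834 -0.1564 -0.2969]
shift cm [-51.1136 -43.2371   7.4969] turn [-0.0013  0.0017 -0.979 ]
[ 0.2538 -0.5187  0.3841] [[ 0.3312 -0.9435 -0.0015]
 [-0.9168 -0.3222  0.2359]
 [-0.223  -0.0768 -0.9718]]
[ -45.276 -146.32 ]
[-226.3159 -274.277 ]
[-209.3958 -262.1029]
((91.00000762939453, 122.50000762939453), (72.83200073242188, 10.60660171508789), 45.0) [array([ 0.1791, -0.204 ]), array([ 0.1911, -0.2116]), array([ 0.1498, -0.2822]), array([ 0.1371, -0.2747])]
((319.5, 231.0), (336.0, 639.0), 90.0) [array([ 0.1981, -0.1288]), array([ 0.4518, -0.8522]), array([ 0.023 , -1.1441]), array([-0.3217, -0.1676])]
((163.12269592285156, 104.31565856933594), (53.2436637878418, 118.05416870117188), 20.151744842529297) [array([ 0.141 , -0.2802]), array([ 0.2862, -0.3035]), array([ 0.2864, -0.364 ]), array([ 0.1389, -0.346 ])]
((613.0, 24.5), (49.0, 52.0), 90.0) [array([ 0.489 , -0.7576]), array([ 0.5086, -0.8136]), array([ 0.4649, -0.8433]), array([ 0.4446, -0.7852])]
((471.0, 14.5), (29.0, 128.0), 90.0) [array([ 0.421 , -0.5636]), array([ 0.4694, -0.7016]), array([ 0.443 , -0.7165]), array([ 0.3936, -0.5755])]$[0]: bad value
$[0]: bad value
$[0]: bad value
$[0]: bad value
$[0]: bad value
$[0]: bad value
```

View pics/w1.png

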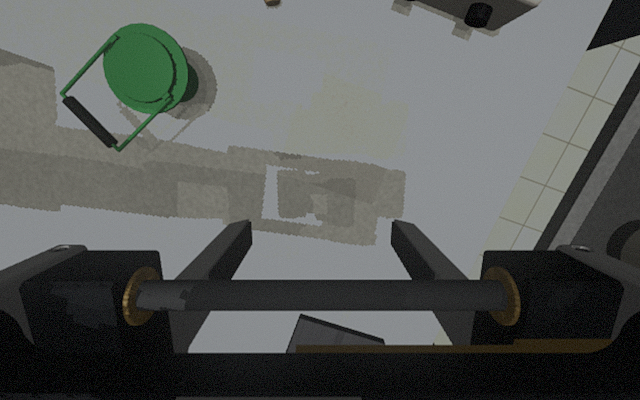

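All rows were refused, so the arm hasn't moved. The wrist view shows the green look-alike at (145,68) and the fingertips near (320,230). I'll try rows with every key given.

```bash
python3 -m pendant '[{"x":-3,"y":-2.5,"z":-1.5,"wx":0,"wy":0,"wz":0,"hand":1},{"x":-6,"y":-5,"z":-3,"wx":0,"wy":0,"wz":0,"hand":1},{"x":-9,"y":-7.6,"z":-4,"wx":0,"wy":0,"wz":0,"hand":1},{"x":-12.2,"y":-10.3,"z":-4,"wx":0,"wy":0,"wz":0,"hand":1},{"x":-15.3,"y":-12.9,"z":-4,"wx":0,"wy":0,"wz":0,"hand":1}]'
```

```text
time: 0.57
tool_pos: [0.2617, -0.3543, 0.2254]
eef_rot: [[0.33, -0.944, 0.001], [-0.944, -0.33, -0.001], [0.001, -0.0, -1.0]]
force: [-0.3, -0.5, -0.4]
width: 0.094
```

```bash
python3 -m pendant '[{"x":-3,"y":-2.5,"z":0,"wx":0,"wy":0,"wz":0,"hand":1},{"x":-6,"y":-5,"z":0,"wx":0,"wy":0,"wz":0,"hand":1},{"x":-9,"y":-7.6,"z":0,"wx":0,"wy":0,"wz":0,"hand":1},{"x":-12.2,"y":-10.3,"z":0,"wx":0,"wy":0,"wz":0,"hand":1},{"x":-15.3,"y":-12.9,"z":0,"wx":0,"wy":0,"wz":0,"hand":1}]' >/dev/null
python3 -m pendant '[{"x":-3,"y":-2.5,"z":0,"wx":0,"wy":0,"wz":0,"hand":1},{"x":-6,"y":-5,"z":0,"wx":0,"wy":0,"wz":0,"hand":1},{"x":-9,"y":-7.6,"z":0,"wx":0,"wy":0,"wz":0,"hand":1},{"x":-12.2,"y":-10.3,"z":0,"wx":0,"wy":0,"wz":0,"hand":1},{"x":-15.3,"y":-12.9,"z":0,"wx":0,"wy":0,"wz":0,"hand":1}]' >/dev/null
python3 -m pendant '[{"x":-3,"y":-2.5,"z":0,"wx":0,"wy":0,"wz":0,"hand":1},{"x":-5.2,"y":-4.5,"z":0,"wx":0,"wy":0,"wz":-0.12,"hand":1},{"x":-5.2,"y":-4.5,"z":0,"wx":0,"wy":0,"wz":-0.24,"hand":1},{"x":-5.2,"y":-4.5,"z":0,"wx":0,"wy":0,"wz":-0.36,"hand":1},{"x":-5.2,"y":-4.5,"z":0,"wx":0,"wy":0,"wz":-0.48,"hand":1}]'
python3 -m pendant '[{"x":0,"y":0,"z":0,"wx":0,"wy":0,"wz":-0.12,"hand":1},{"x":0,"y":0,"z":0,"wx":0,"wy":0,"wz":-0.24,"hand":1},{"x":0,"y":0,"z":0,"wx":0,"wy":0,"wz":-0.36,"hand":1},{"x":0,"y":0,"z":0,"wx":0,"wy":0,"wz":-0.48,"hand":1},{"x":0,"y":0,"z":0,"wx":0,"wy":0,"wz":-0.5,"hand":1}]'
python3 - <<'E'
from h import *
to((.429,.0835,.11),down(-.255))
c=camera_info("wrist");im=snapshot("wrist");cv2.imwrite("pics/w2.png",im[:,:,::-1])
for X in((.394,-.052,.004),(.433,.098,.018),(.429,.0835,.018)):print(proj("wrist",np.array(X),c))
g=cv2.cvtColor(im,cv2.COLOR_RGB2GRAY)
cs,_=cv2.findContours((g<60).astype(np.uint8),0,1)
for k in cs:
    if cv2.contourArea(k)>300:
        r=cv2.minAreaRect(k);print(r,[plane("wrist",p,.018,c)[:2] for p in cv2.boxPoints(r)])
E
```

```text
time: 1.82
tool_pos: [0.4285, 0.0833, 0.2244]
eef_rot: [[0.735, -0.679, -0.001], [-0.679, -0.735, -0.0], [-0.001, 0.001, -1.0]]
force: [0.0, 0.2, 0.4]
width: 0.0938
time: 2.23
tool_pos: [0.4285, 0.0824, 0.2245]
eef_rot: [[0.969, -0.249, -0.001], [-0.249, -0.969, -0.0], [-0.001, 0.0, -1.0]]
force: [-0.5, -0.0, 0.3]
width: 0.0939
t 2.2333 tcp [0.4285 0.0824 0.2245] w 0.0939 F [-0.5224 -0.0133  0.3413]
shift cm [ 0.0271 -0.1209 11.4506] turn [0.0002 0.0007 0.0039]
[321.4353 259.9003]
[321.9029 165.9698]
[321.702  176.2399]
((319.5, 303.5), (191.0, 639.0), 90.0) [array([-0.0514,  0.1565]), array([ 0.8782, -0.081 ]), array([ 0.8821, -0.4507]), array([-0.2338, -0.1665])]
((629.5, 174.5), (25.0, 19.0), 90.0) [array([ 0.8509, -0.0029]), array([ 0.8775, -0.0097]), array([ 0.8778, -0.0478]), array([ 0.8508, -0.0408])]
((570.1176147460938, 162.02940368652344), (57.48093795776367, 49.477264404296875), 14.03624439239502) [array([0.7322, 0.0017]), array([0.7535, 0.0669]), array([0.829 , 0.0276]), array([ 0.8106, -0.0399])]
((321.5, 166.0), (74.0, 13.0), 90.0) [array([0.4365, 0.1508]), array([0.4542, 0.1463]), array([0.4281, 0.042 ]), array([0.4093, 0.0468])]
((355.33514404296875, 70.30211639404297), (8.762210845947266, 177.3387908935547), 77.61153411865234) [array([0.3891, 0.2228]), array([0.6236, 0.2113]), array([0.6245, 0.2004]), array([0.3884, 0.2116])]
((358.7779846191406, 24.176807403564453), (90.24410247802734, 29.07668685913086), 12.804265975952148) [array([0.4642, 0.2748]), array([0.4804, 0.3041]), array([0.5847, 0.254 ]), array([0.5705, 0.2232])]
((274.7415466308594, 30.213481903076172), (71.80513763427734, 43.92255783081055), 77.00537872314453) [array([0.3908, 0.3268]), array([0.4465, 0.3239]), array([0.445 , 0.2404]), array([0.3863, 0.2428])]
```

View pics/w2.png

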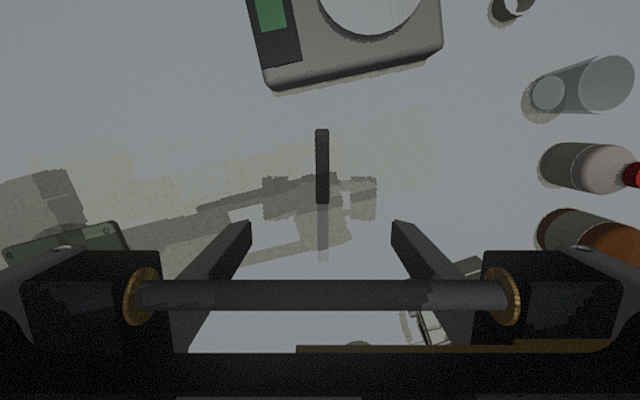

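Wrist view: the bar is centred between the fingers, handle from (321,130) to (321,203), so the tool is aligned with it. I'll descend and grip.

```bash
python3 -m pendant '[{"x":0,"y":0,"z":4,"wx":0,"wy":0,"wz":0,"hand":0.6},{"x":0,"y":0,"z":8,"wx":0,"wy":0,"wz":0,"hand":0.6},{"x":0,"y":0,"z":12,"wx":0,"wy":0,"wz":0,"hand":0.6},{"x":0,"y":0,"z":16,"wx":0,"wy":0,"wz":0,"hand":0.6},{"x":0,"y":0,"z":18,"wx":0,"wy":0,"wz":0,"hand":0.6}]'
python3 -m pendant '[{"x":0,"y":0,"z":2,"wx":0,"wy":0,"wz":0.004,"hand":0.6},{"x":0,"y":0,"z":3.3,"wx":0,"wy":0,"wz":0.004,"hand":0.6},{"x":0,"y":0,"z":3.3,"wx":0,"wy":0,"wz":0.004,"hand":0.6},{"x":0,"y":0,"z":3.3,"wx":0,"wy":0,"wz":0.004,"hand":0},{"x":0,"y":0,"z":3.3,"wx":0,"wy":0,"wz":0.004,"hand":0}]'
python3 -m pendant '[{"x":0,"y":0,"z":0,"wx":0,"wy":0,"wz":0,"hand":0},{"x":0,"y":0,"z":0,"wx":0,"wy":0,"wz":0,"hand":0},{"x":0,"y":0,"z":0,"wx":0,"wy":0,"wz":0,"hand":0},{"x":0,"y":0,"z":0,"wx":0,"wy":0,"wz":0,"hand":0},{"x":0,"y":0,"z":0,"wx":0,"wy":0,"wz":0,"hand":0}]'
```

```text
time: 2.7
tool_pos: [0.4247, 0.0823, 0.0404]
eef_rot: [[0.967, -0.254, -0.007], [-0.254, -0.967, 0.0], [-0.007, 0.002, -1.0]]
force: [-1.6, -0.0, -0.0]
width: 0.0638
time: 3.12
tool_pos: [0.4298, 0.0823, 0.0127]
eef_rot: [[0.967, -0.256, 0.002], [-0.256, -0.967, -0.0], [0.002, -0.0, -1.0]]
force: [0.2, 0.3, -0.6]
width: 0.0464
time: 3.53
tool_pos: [0.4292, 0.0824, 0.0123]
eef_rot: [[0.967, -0.255, 0.001], [-0.255, -0.967, -0.0], [0.001, -0.0, -1.0]]
force: [-0.1, 0.3, -0.3]
width: 0.0133
```

Run:
```python
from h import *
st();im=snapshot("wrist");st();b=snapshot("side")
cv2.imwrite("pics/w3.png",np.vstack([cv2.resize(im[100:400,120:520],(800,600))[:,:,::-1][:300],cv2.resize(b[190:290,270:470],(800,400))[:300,:,::-1]]))
```

```text
t 3.5333 tcp [0.4292 0.0824 0.0123] w 0.0133 F [-0.0853  0.2569 -0.2715]
t 3.5833 tcp [0.4291 0.0823 0.0121] w 0.0088 F [ 0.7545 -0.3451 -0.8408]
```

View pics/w3.png

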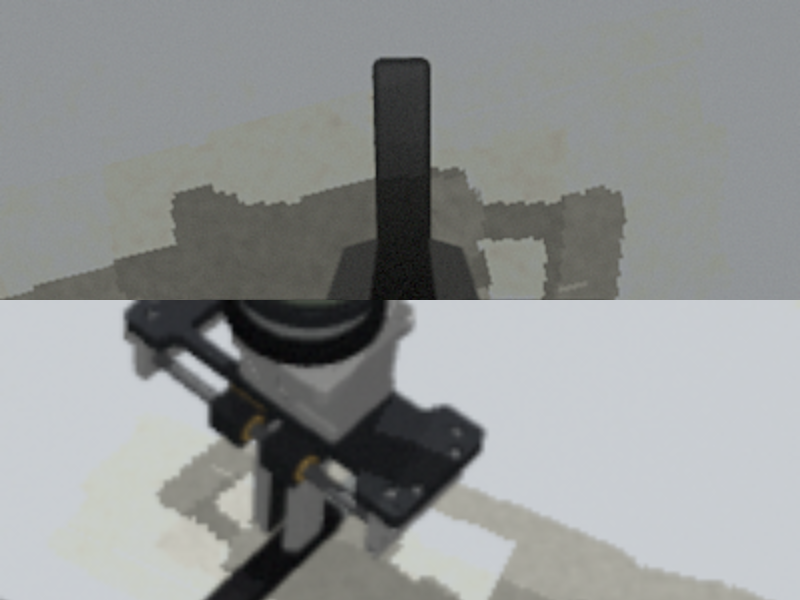

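```bash
python3 -m pendant '[{"x":0,"y":0,"z":0,"wx":0,"wy":0,"wz":0,"hand":0},{"x":0,"y":0,"z":0,"wx":0,"wy":0,"wz":0,"hand":0},{"x":0,"y":0,"z":0,"wx":0,"wy":0,"wz":0,"hand":0},{"x":0,"y":0,"z":0,"wx":0,"wy":0,"wz":0,"hand":0},{"x":0,"y":0,"z":0,"wx":0,"wy":0,"wz":0,"hand":0}]'
python3 - <<'E'
from h import *
st();im=snapshot("wrist");cv2.imwrite("pics/w4.png",cv2.resize(im[100:400,120:520],(800,600))[:450,:,::-1])
E
```

```text
time: 4.05
tool_pos: [0.4288, 0.0823, 0.0118]
eef_rot: [[0.967, -0.255, -0.0], [-0.255, -0.967, 0.0], [-0.0, 0.0, -1.0]]
force: [0.3, -0.5, -0.5]
width: 0.0003
t 4.05 tcp [0.4288 0.0823 0.0118] w 0.0003 F [ 0.2544 -0.5185 -0.4988]
```

View pics/w4.png

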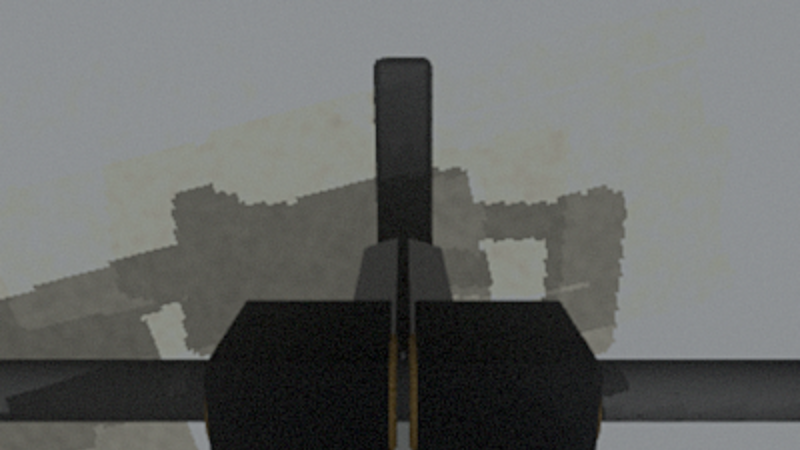

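Run:
```python
from h import *
c=camera_info("wrist")
for z in(.0,.004,.012,.02,.03):
    X=np.array([.4288,.0823,z]);p=proj("wrist",X,c);print(z,"wrist(crop)",(p-[120,100])*2,"side",proj("side",X),"scene",proj("scene",X))
m=np.hstack([cv2.resize(snapshot("side")[215:290,300:400],(400,300),interpolation=2),cv2.resize(snapshot("scene")[150:225,320:420],(400,300),interpolation=2)])
cv2.imwrite("pics/m5.png",m[:,:,::-1])
```

```text
0.0 wrist(crop) [403.5392 236.9938] side [339.9769 254.8822] scene [363.0732 195.8009]
0.004 wrist(crop) [403.5623 240.1964] side [340.0531 253.9376] scene [363.199  194.8904]
0.012 wrist(crop) [403.611  246.9561] side [340.2071 252.0277] scene [363.4526 193.0534]
0.02 wrist(crop) [403.6634 254.2333] side [340.3634 250.0897] scene [363.7091 191.1949]
0.03 wrist(crop) [403.7349 264.1529] side [340.5621 247.6268] scene [364.0341 188.8411]
```

View pics/m5.png

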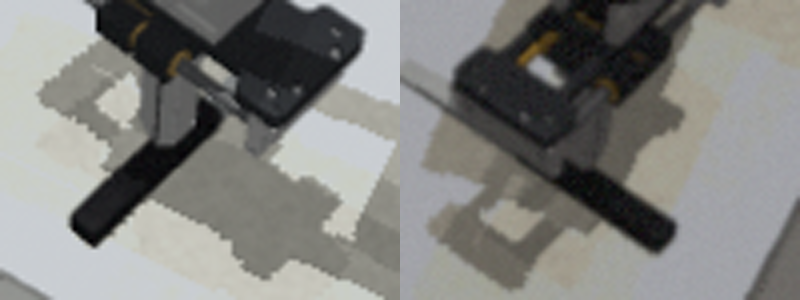

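```bash
python3 -m pendant '[{"x":0,"y":0,"z":-2,"wx":0,"wy":0,"wz":0,"hand":0},{"x":0,"y":0,"z":-5,"wx":0,"wy":0,"wz":0,"hand":0},{"x":0,"y":0,"z":-5,"wx":0,"wy":0,"wz":0,"hand":0}]'
python3 - <<'E'
from h import *
s=st();print(s["joint_torque"]);
m=np.hstack([cv2.resize(snapshot("side")[215:290,300:400],(400,300),interpolation=2),cv2.resize(snapshot("wrist")[100:400,120:520],(400,300))])
cv2.imwrite("pics/m6.png",m[:,:,::-1])
E
```

```text
time: 4.45
tool_pos: [0.4332, 0.0824, 0.0663]
eef_rot: [[0.967, -0.255, 0.009], [-0.255, -0.967, 0.0], [0.009, -0.002, -1.0]]
force: [1.2, 0.2, 0.2]
width: 0.0004
t 4.45 tcp [0.4332 0.0824 0.0663] w 0.0004 F [1.2452 0.2057 0.249 ]
[  0.1502 -24.8398 -20.5904   0.0399   0.8377  -0.0147]
```

View pics/m6.png

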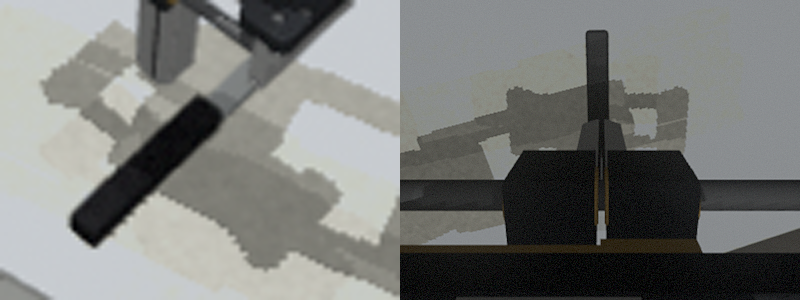

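Run:
```python
from h import *
s=st();print(tri((320,221),(337.5,234.5),"wrist","side"))
for z in(.058,.066,.075,.085):
    X=np.r_[s["tool_pos"][:2],z];print(z,proj("wrist",X),proj("side",X))
```

```text
t 4.55 tcp [0.4302 0.0823 0.063 ] w 0.0008 F [-0.0799 -0.2611 -0.4385]
(array([0.4323, 0.0948, 0.0938]), np.float64(0.0008130600263941582))
0.058 [321.7902 221.2189] [340.5381 240.2232]
0.066 [321.8514 224.6769] [340.7037 238.1101]
0.075 [321.9259 228.8897] [340.8932 235.6937]
0.085 [322.0168 234.0265] [341.1076 232.959 ]
```

Run:
```python
from h import *
c=camera_info("wrist");K=np.array(c["camera_matrix"]);R=np.array(c["R"]);t=np.array(c["t"]);s=st();E=np.array(s["eef_rot"])
print(K[0,0],K[:2,2],"cam in tool",E.T@(-R.T@t-s["tool_pos"]))
im=cv2.imread("pics/w2.png");g=cv2.cvtColor(im,6)
for r in (224,228,234,240,246): print(r,"".join("#" if v<60 else "+" if v<90 else "." for v in g[r,215:430:2]))
for sep,l,rr,row in((.0939,250,392,222),):
    d=K[0,0]*sep/(rr-l);Xc=d*np.linalg.solve(K,[(l+rr)/2,row,1]);print("tip in tool frame",E.T@(R.T@(Xc-t)-s["tool_pos"]))
# print side/scene finger silhouettes
a=cv2.imread("pics/side0.png")
b=snapshot("side")[:,:,::-1];sc=snapshot("scene")[:,:,::-1]
g=cv2.cvtColor(np.ascontiguousarray(b),6);print("side rows 224-246, cols 325-360");print(g[224:246,328:356:2])
d=cv2.absdiff(np.ascontiguousarray(sc),cv2.imread("pics/scene0.png")).max(2)
print("scene diff lowest rows");
for r in range(165,200,2):print(r,"".join("#" if v>40 else "." for v in d[r,340:400]))
```

```text
t 4.55 tcp [0.4302 0.0823 0.063 ] w 0.0008 F [-0.0799 -0.2611 -0.4385]
281.5568734756163 [321.0617 196.9514] cam in tool [-0.0006 -0.0691 -0.2003]
224 .......#####+#####....................................++.................................###########........
228 .....#############...................................+.+................................+######+##+##+......
234 ..#################.................................+...................................#######+########+...
240 ###################.................................+...................................############+#######
246 ##################......................................+................................#############+#####
tip in tool frame [-0.0006 -0.009  -0.0233]
side rows 224-246, cols 325-360
[[164 165 168 166  96  91  61  95  95  92  94 142 168 167]
 [168 169 166 155  95  92  67  94  96  93  93 148 168 165]
 [166 168 164 157  94  90  70  94  98  93  94 150 171 167]
 [145 165 165 157  95  91  75  94  97  92  93 162 169 166]
 [138 151 166 157  94  89  76  96  97  91  93 166 168 168]
 [138 142 149 155
[... 1479 characters left out ...]
#######################################...........
181 #.############################################..............
183 ...#########....###########################.................
185 ##...#####.........#####################....................
187 #####...#.............################......................
189 .#######.................############.......................
191 ##########..................########........................
193 #############..................####.........................
195 ################............................................
197 ###################.........................................
199 ##.....###############......................................
```

Finding: the wrist-camera scale puts the fingertips about 23 mm *behind* the reported TCP, where 8 mm ahead was stated. The side view agrees, so the fingers closed above the handle. I'll work with tips = TCP − 23 mm and retry lower.

```bash
python3 -m pendant '[{"x":0,"y":0,"z":0,"wx":0,"wy":0,"wz":0,"hand":0.5},{"x":0,"y":0,"z":0,"wx":0,"wy":0,"wz":0,"hand":0.5},{"x":0,"y":0,"z":0,"wx":0,"wy":0,"wz":0,"hand":0.5},{"x":0,"y":0,"z":0,"wx":0,"wy":0,"wz":0,"hand":0.5},{"x":0,"y":0,"z":2,"wx":0,"wy":0,"wz":0,"hand":0.5}]'
python3 -m pendant '[{"x":0,"y":0,"z":2,"wx":0,"wy":0,"wz":0,"hand":0.5},{"x":0,"y":0,"z":4,"wx":0,"wy":0,"wz":0,"hand":0.5},{"x":0,"y":0,"z":5,"wx":0,"wy":0,"wz":0,"hand":0.5},{"x":0,"y":0,"z":5.6,"wx":0,"wy":0,"wz":0,"hand":0.5},{"x":0,"y":0,"z":5.6,"wx":0,"wy":0,"wz":0,"hand":0.5}]'
python3 -m pendant '[{"x":0,"y":0,"z":0,"wx":0,"wy":0,"wz":0,"hand":0},{"x":0,"y":0,"z":0,"wx":0,"wy":0,"wz":0,"hand":0},{"x":0,"y":0,"z":0,"wx":0,"wy":0,"wz":0,"hand":0},{"x":0,"y":0,"z":0,"wx":0,"wy":0,"wz":0,"hand":0},{"x":0,"y":0,"z":0,"wx":0,"wy":0,"wz":0,"hand":0}]'
```

```text
time: 5.07
tool_pos: [0.4326, 0.0824, 0.0445]
eef_rot: [[0.967, -0.255, 0.008], [-0.255, -0.967, -0.0], [0.007, -0.002, -1.0]]
force: [1.2, 0.4, 0.1]
width: 0.0303
time: 5.48
tool_pos: [0.4277, 0.0823, -0.0153]
eef_rot: [[0.967, -0.255, -0.003], [-0.255, -0.967, 0.0], [-0.003, 0.001, -1.0]]
force: [0.5, 0.8, 0.3]
width: 0.0469
time: 5.9
tool_pos: [0.4298, 0.0823, -0.0134]
eef_rot: [[0.967, -0.255, 0.002], [-0.255, -0.967, -0.0], [0.002, -0.0, -1.0]]
force: [-0.1, 0.2, 1.7]
width: 0.0195
```

```bash
python3 -m pendant '[{"x":0,"y":0,"z":0,"wx":0,"wy":0,"wz":0,"hand":0.35},{"x":0,"y":0,"z":0,"wx":0,"wy":0,"wz":0,"hand":0.35},{"x":0,"y":0,"z":0.2,"wx":0,"wy":0,"wz":0,"hand":0.35},{"x":0,"y":0,"z":0.4,"wx":0,"wy":0,"wz":0,"hand":0.35},{"x":0,"y":0,"z":0.5,"wx":0,"wy":0,"wz":0,"hand":0.35}]'
python3 -m pendant '[{"x":0,"y":0,"z":0,"wx":0,"wy":0,"wz":0,"hand":0},{"x":0,"y":0,"z":0,"wx":0,"wy":0,"wz":0,"hand":0},{"x":0,"y":0,"z":0,"wx":0,"wy":0,"wz":0,"hand":0},{"x":0,"y":0,"z":0,"wx":0,"wy":0,"wz":0,"hand":0},{"x":0,"y":0,"z":0,"wx":0,"wy":0,"wz":0,"hand":0}]'
python3 -m pendant '[{"x":0,"y":0,"z":-2,"wx":0,"wy":0,"wz":0,"hand":0},{"x":0,"y":0,"z":-5,"wx":0,"wy":0,"wz":0,"hand":0},{"x":0,"y":0,"z":-9,"wx":0,"wy":0,"wz":0,"hand":0},{"x":0,"y":0,"z":-13,"wx":0,"wy":0,"wz":0,"hand":0},{"x":0,"y":0,"z":-13,"wx":0,"wy":0,"wz":0,"hand":0}]'
```

```text
time: 6.32
tool_pos: [0.4285, 0.0823, -0.0196]
eef_rot: [[0.967, -0.255, -0.001], [-0.255, -0.967, 0.0], [-0.001, 0.0, -1.0]]
force: [-0.3, -0.4, 0.3]
width: 0.0328
time: 6.73
tool_pos: [0.4287, 0.0824, -0.0193]
eef_rot: [[0.967, -0.255, -0.0], [-0.255, -0.967, -0.0], [-0.0, 0.0, -1.0]]
force: [0.2, -0.1, -1.3]
width: 0.0197
time: 7.15
tool_pos: [0.4356, 0.0825, 0.1188]
eef_rot: [[0.967, -0.255, 0.016], [-0.255, -0.967, 0.0], [0.016, -0.004, -1.0]]
force: [1.3, 0.0, -0.7]
width: 0.0196
```

```bash
python3 -c "
from h import *
to((.5653,-.0045,.10),down(.096))"
```

```text
t 7.15 tcp [0.4356 0.0825 0.1188] w 0.0196 F [ 1.3434  0.0435 -0.7467]
shift cm [14.7328  5.1092  2.0852] turn [-0.0014 -0.0161 -0.3538]
```

```bash
python3 -m pendant '[{"x":3,"y":1,"z":0,"wx":0,"wy":0,"wz":-0.09,"hand":0},{"x":6.5,"y":2.1,"z":0,"wx":0,"wy":0,"wz":-0.18,"hand":0},{"x":10,"y":3.2,"z":0.5,"wx":0,"wy":0,"wz":-0.27,"hand":0},{"x":13,"y":4.2,"z":1,"wx":0,"wy":0,"wz":-0.35,"hand":0},{"x":15.4,"y":4.9,"z":1,"wx":0,"wy":0,"wz":-0.35,"hand":0}]'
python3 -m pendant '[{"x":0,"y":0,"z":0,"wx":0,"wy":0,"wz":0,"hand":0},{"x":0,"y":0,"z":0,"wx":0,"wy":0,"wz":0,"hand":0},{"x":0,"y":0,"z":0,"wx":0,"wy":0,"wz":0,"hand":0}]'
python3 - <<'E'
from h import *
s=st();print(np.array(s["eef_rot"])[:,2])
a=np.ascontiguousarray(snapshot("scene"));b=np.ascontiguousarray(snapshot("side"))
z=lambda i,x,y:cv2.resize(i[y:y+75,x:x+100],(400,300),interpolation=cv2.INTER_CUBIC)
cv2.imwrite("pics/m7.png",np.hstack([z(a,215,150),z(b,305,120)])[:,:,::-1])
# expected tip top edge
E=np.array(s["eef_rot"]);tip=s["tool_pos"]+E[:,1]*.139+[0,0,.0213];print("expect tip",tip,proj("scene",tip),proj("side",tip))
E
```

```text
time: 7.57
tool_pos: [0.5657, -0.0058, 0.0987]
eef_rot: [[0.996, 0.094, -0.003], [0.094, -0.996, 0.0], [-0.003, -0.0, -1.0]]
force: [0.1, 0.3, -2.3]
width: 0.0201
time: 7.82
tool_pos: [0.5637, -0.0038, 0.0995]
eef_rot: [[0.996, 0.092, -0.003], [0.092, -0.996, 0.001], [-0.003, -0.001, -1.0]]
force: [-1.0, -0.3, -1.2]
width: 0.02
t 7.8167 tcp [ 0.5637 -0.0038  0.0995] w 0.02 F [-0.9732 -0.2658 -1.1944]
[-0.0031  0.0009 -1.    ]
expect tip [ 0.5764 -0.1422  0.1207] [247.349  177.4757] [330.1579 136.5654]
```

View pics/m7.png

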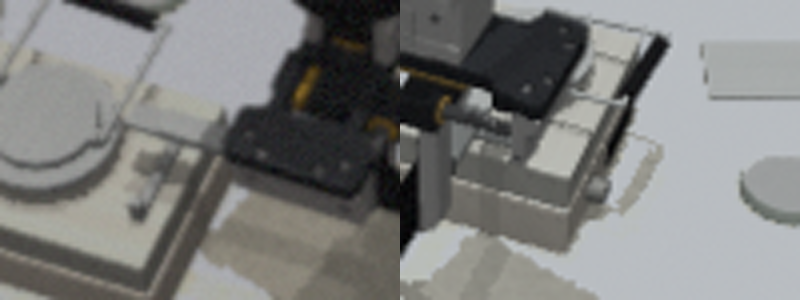

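Scene crop: the bar's tip is at (246.7,178), matching the expected (247.3,177.5), and the blade lies over the rod between the cheeks. I'll lower until it touches the rod.

```bash
python3 -m pendant '[{"x":0,"y":0,"z":2,"wx":0,"wy":0,"wz":0,"hand":0},{"x":0,"y":0,"z":3,"wx":0,"wy":0,"wz":0,"hand":0},{"x":0,"y":0,"z":3.5,"wx":0,"wy":0,"wz":0,"hand":0},{"x":0,"y":0,"z":3.5,"wx":0,"wy":0,"wz":0,"hand":0},{"x":0,"y":0,"z":3.5,"wx":0,"wy":0,"wz":0,"hand":0}]'
for i in 1 2; do python3 -m pendant '[{"x":0,"y":0,"z":0.2,"wx":0,"wy":0,"wz":0,"hand":0},{"x":0,"y":0,"z":0.2,"wx":0,"wy":0,"wz":0,"hand":0}]' | sed -n '2p;4p'; done
python3 -m pendant '[{"x":0,"y":0,"z":0.2,"wx":0,"wy":0,"wz":0,"hand":0},{"x":0,"y":0,"z":0.2,"wx":0,"wy":0,"wz":0,"hand":0}]'
python3 -c "
from h import *
s=st();print(s['wrist_torque'])"
```

```text
time: 8.33
tool_pos: [0.5647, -0.004, 0.0657]
eef_rot: [[0.996, 0.092, -0.001], [0.092, -0.996, 0.0], [-0.001, -0.0, -1.0]]
force: [0.5, -0.3, -1.5]
width: 0.0199
tool_pos: [0.5657, -0.0043, 0.0644]
force: [-0.4, -0.0, -1.7]
tool_pos: [0.5654, -0.0044, 0.062]
force: [-0.5, 0.6, -1.5]
time: 8.83
tool_pos: [0.5651, -0.0043, 0.0596]
eef_rot: [[0.996, 0.092, -0.0], [0.092, -0.996, 0.0], [-0.0, -0.0, -1.0]]
force: [0.2, -0.1, -2.1]
width: 0.0199
t 8.8333 tcp [ 0.5651 -0.0043  0.0596] w 0.0199 F [ 0.245  -0.09   -2.0761]
[ 0.0456 -0.1225 -0.0049]
```

```bash
for i in 1 2 3 4 5; do python3 -m pendant '[{"x":0,"y":0,"z":0.1,"wx":0,"wy":0,"wz":0,"hand":0},{"x":0,"y":0,"z":0.1,"wx":0,"wy":0,"wz":0,"hand":0}]' | sed -n '2p;4p';python3 -c "
from h import *
print(ctrl.sense()['wrist_torque'])"; done
```

```text
tool_pos: [0.5653, -0.0043, 0.0587]
force: [0.2, -0.0, -1.0]
[-0.0195 -0.1085 -0.0084]
tool_pos: [0.5654, -0.0043, 0.058]
force: [-0.5, 1.6, -1.0]
[-0.1013 -0.0713  0.0074]
tool_pos: [0.5656, -0.0043, 0.0572]
force: [0.1, 0.8, 0.5]
[-0.1907 -0.0102 -0.0429]
tool_pos: [0.5657, -0.0042, 0.0561]
force: [0.1, 1.5, 2.1]
[-0.0516 -0.2005  0.0512]
tool_pos: [0.5656, -0.0041, 0.0549]
force: [1.2, 1.5, 1.6]
[-0.0192 -0.2678  0.1025]
```

```bash
python3 -m pendant '[{"x":0,"y":0.4,"z":-0.1,"wx":0,"wy":0,"wz":0,"hand":0},{"x":0,"y":0.8,"z":-0.1,"wx":0,"wy":0,"wz":0,"hand":0},{"x":0,"y":1.2,"z":-0.1,"wx":0,"wy":0,"wz":0,"hand":0},{"x":0,"y":1.2,"z":-0.1,"wx":0,"wy":0,"wz":0,"hand":0}]' | sed -n '2p;4p'
for i in 1 2; do python3 -m pendant '[{"x":0,"y":0.4,"z":0,"wx":0,"wy":0,"wz":0,"hand":0},{"x":0,"y":0.4,"z":0,"wx":0,"wy":0,"wz":0,"hand":0}]' | sed -n '2p;4p'; done
python3 - <<'E'
from h import *
s=st();print(s["wrist_torque"]);
a=np.ascontiguousarray(snapshot("scene"));b=np.ascontiguousarray(snapshot("side"))
z=lambda i,x,y:cv2.resize(i[y:y+75,x:x+100],(400,300),interpolation=cv2.INTER_CUBIC)
cv2.imwrite("pics/m8.png",np.hstack([z(a,195,150),z(b,305,110)])[:,:,::-1])
E
```

```text
tool_pos: [0.5663, -0.0175, 0.0557]
force: [-0.1, -0.3, 0.5]
tool_pos: [0.5667, -0.0211, 0.0558]
force: [-0.9, 0.8, 0.5]
tool_pos: [0.5672, -0.0249, 0.0559]
force: [0.1, 0.4, 0.4]
t 10.3333 tcp [ 0.5672 -0.0249  0.0559] w 0.0195 F [0.0683 0.3839 0.3827]
[-0.1434 -0.0679  0.0412]
```

```bash
python3 -m pendant '[{"x":0,"y":0.14,"z":0.5,"wx":-0.05,"wy":0,"wz":0,"hand":0},{"x":0,"y":0.28,"z":1.01,"wx":-0.1,"wy":0,"wz":0,"hand":0},{"x":0,"y":0.5,"z":1.5,"wx":-0.15,"wy":0,"wz":0,"hand":0},{"x":0,"y":0.72,"z":2.0,"wx":-0.2,"wy":0,"wz":0,"hand":0},{"x":0,"y":0.72,"z":2.0,"wx":-0.2,"wy":0,"wz":0,"hand":0}]'
python3 - <<'E'
from h import *
s=st();print(s["wrist_torque"]);
b=np.ascontiguousarray(snapshot("scene"));cv2.imwrite("pics/s9.png",b[:,:,::-1])
a=cv2.imread("pics/m8.png")
E
```

```text
time: 10.85
tool_pos: [0.5682, -0.0322, 0.0363]
eef_rot: [[0.995, 0.093, 0.019], [0.095, -0.975, -0.203], [0.0, 0.204, -0.979]]
force: [-0.5, -4.4, 4.0]
width: 0.0198
t 10.85 tcp [ 0.5682 -0.0322  0.0363] w 0.0198 F [-0.5441 -4.38    3.9682]
[-0.8456 -0.0002 -0.1118]
```

```bash
python3 -m pendant '[{"x":0,"y":0.17,"z":0.5,"wx":-0.05,"wy":0,"wz":0,"hand":0},{"x":0,"y":0.34,"z":1.01,"wx":-0.1,"wy":0,"wz":0,"hand":0},{"x":0,"y":0.34,"z":1.01,"wx":-0.1,"wy":0,"wz":0,"hand":0}]'| sed -n '2p;4p'
python3 -m pendant '[{"x":0,"y":0.17,"z":0.5,"wx":-0.05,"wy":0,"wz":0,"hand":0},{"x":0,"y":0.17,"z":0.5,"wx":-0.05,"wy":0,"wz":0,"hand":0}]'| sed -n '2p;4p'
python3 -m pendant '[{"x":0,"y":0.17,"z":0.5,"wx":-0.05,"wy":0,"wz":0,"hand":0},{"x":0,"y":0.17,"z":0.5,"wx":-0.05,"wy":0,"wz":0,"hand":0}]'
python3 - <<'E'
from h import *
s=st();print(s["wrist_torque"]);
b=np.ascontiguousarray(snapshot("scene"))[:,:,::-1];cv2.imwrite("pics/s10.png",b)
d=cv2.absdiff(b,cv2.imread("pics/s9.png")).max(2)
for r in range(160,205,2):print(r,"".join("#" if v>35 else "." for v in d[r,200:275]))
E
```

```text
tool_pos: [0.5674, -0.036, 0.0255]
force: [-0.0, 0.5, 2.1]
tool_pos: [0.5676, -0.039, 0.0211]
force: [1.0, 1.6, 1.4]
time: 11.48
tool_pos: [0.5677, -0.0424, 0.017]
eef_rot: [[0.996, 0.087, 0.034], [0.093, -0.918, -0.387], [-0.003, 0.388, -0.922]]
force: [-0.6, 2.1, 1.0]
width: 0.0197
t 11.4833 tcp [ 0.5677 -0.0424  0.017 ] w 0.0197 F [-0.5619  2.1345  1.0188]
[ 0.0886 -0.1166  0.0658]
160 ..................................................#..#.....................
162 ....................................................#......................
164 .....................#.#........................#..........................
166 ..................................................#........................
168 .............#..................................#..........................
170 ............#.#............................................................
172 .............#...................................##........................
174 ........##......................................#..........................
176 ....................................#....#.....#.#..................
[... 427 characters left out ...]
.........#####..###..#####..###.............................
190 ..........................#####...#####..........##........................
192 ..............................######.....#.................................
194 ........##...............########.....###..............................##..
196 .....................#.####........####....................................
198 .................................###.......................................
200 .........................##.........................................###....
202 ......................................................................#..##
204 .........................................................................##
```

```bash
cat >> h.py <<'E'
def sleeve(n,im,box,th=60):
    x,y,w,h=box;g=cv2.cvtColor(np.ascontiguousarray(im),cv2.COLOR_BGR2GRAY)[y:y+h,x:x+w]
    cs,_=cv2.findContours((g<th).astype(np.uint8),0,1);k=max(cs,key=cv2.contourArea)+[x,y]
    v=k[:,0].astype(float);m=cv2.minAreaRect(k);b=cv2.boxPoints(m)
    e=[(b[i]+b[(i+1)%4])/2 for i in range(4)];e=(e[0],e[2]) if np.linalg.norm(e[0]-e[2])>np.linalg.norm(e[1]-e[3]) else (e[1],e[3])
    return m,sorted(map(tuple,e))
E
python3 - <<'E'
from h import *
sd=snapshot("side")[:,:,::-1];cv2.imwrite("pics/sd10.png",np.ascontiguousarray(sd))
for a,b in(("scene0","side0"),("s10","sd10")):
    m,e=sleeve("scene",cv2.imread(f"pics/{a}.png"),(222,138,40,24));m2,f=sleeve("side",cv2.imread(f"pics/{b}.png"),(352,122,28,35))
    print(m,m2);print(tri(e[0],f[1]),tri(e[1],f[0]))
E
```

```text
((241.7941436767578, 151.17648315429688), (23.139942169189453, 4.1033034324646), 19.653823852539062) ((362.4000244140625, 142.1999969482422), (5.366562843322754, 29.516096115112305), 26.56505012512207)
(array([ 0.5097, -0.2307,  0.1072]), np.float64(0.002205749209570192)) (array([ 0.5041, -0.1679,  0.0843]), np.float64(0.02982498788154584))
((239.5754852294922, 149.73582458496094), (22.389768600463867, 3.5713741779327393), 15.945395469665527) ((364.0, 132.5), (21.0, 24.0), 90.0)
(array([ 0.4963, -0.2496,  0.0865]), np.float64(0.004187220581353282)) (array([ 0.5264, -0.1616,  0.1403]), np.float64(0.0012663022062220797))
```

```bash
python3 -m pendant '[{"x":0,"y":-0.1,"z":-0.85,"wx":0.08,"wy":0,"wz":0,"hand":0},{"x":0,"y":-0.17,"z":-1.7,"wx":0.165,"wy":0,"wz":0,"hand":0},{"x":0,"y":-0.23,"z":-2.6,"wx":0.25,"wy":0,"wz":0,"hand":0},{"x":0,"y":-0.23,"z":-2.6,"wx":0.25,"wy":0,"wz":0,"hand":0}]'
python3 -m pendant '[{"x":0,"y":-1,"z":0,"wx":0,"wy":0,"wz":0,"hand":0},{"x":0,"y":-2.2,"z":0,"wx":0,"wy":0,"wz":0,"hand":0},{"x":0,"y":-3.5,"z":0,"wx":0,"wy":0,"wz":0,"hand":0},{"x":0,"y":-3.5,"z":0,"wx":0,"wy":0,"wz":0,"hand":0}]'
python3 - <<'E'
from h import *
b=np.ascontiguousarray(snapshot("scene"))[:,:,::-1];cv2.imwrite("pics/s11.png",b);sd=snapshot("side")[:,:,::-1];cv2.imwrite("pics/sd11.png",np.ascontiguousarray(sd))
print(sleeve("scene",b,(222,138,40,24)))
z=lambda i,x,y:cv2.resize(np.ascontiguousarray(i[y:y+75,x:x+100]),(400,300),interpolation=cv2.INTER_CUBIC)
cv2.imwrite("pics/m11.png",np.hstack([z(b,195,140),z(sd,305,110)]))
E
```

```text
time: 11.92
tool_pos: [0.5704, -0.0339, 0.0445]
eef_rot: [[0.996, 0.086, 0.019], [0.087, -0.985, -0.147], [0.006, 0.148, -0.989]]
force: [0.8, -0.4, -0.5]
width: 0.0198
time: 12.25
tool_pos: [0.5623, 0.0074, 0.034]
eef_rot: [[0.995, 0.095, 0.01], [0.096, -0.984, -0.148], [-0.004, 0.148, -0.989]]
force: [0.7, -0.3, -2.0]
width: 0.0197
(((242.60183715820312, 150.71493530273438), (23.139942169189453, 3.9015018939971924), 19.653823852539062), [(np.float32(231.70592), np.float32(146.82353)), (np.float32(253.49776), np.float32(154.60634))])
```

Run:
```python
from h import *
for p,q,boxes in(("scene0","s11",{"lid":(206,158,40,36),"sleeve":(226,140,34,20),"sleeveL":(226,142,12,12),"sleeveR":(246,148,14,12),"block":(190,195,40,25)}),("side0","sd11",{"lid":(316,118,44,28),"sleeve":(358,126,18,22)}),("scene0","s10",{"lid":(206,158,40,36)})):
    a,b=[cv2.cvtColor(cv2.imread(f"pics/{k}.png"),6).astype(np.float32) for k in(p,q)]
    for n,(x,y,w,h) in boxes.items():
        t=cv2.resize(a[y:y+h,x:x+w],None,fx=8,fy=8,interpolation=2);s=cv2.resize(b[y-8:y+h+8,x-8:x+w+8],None,fx=8,fy=8,interpolation=2)
        r=cv2.matchTemplate(s,t,5);_,v,_,l=cv2.minMaxLoc(r);print(q,n,round(v,3),(np.array(l)/8-8))
for X in((.584,-.1965,.099),(.584,-.1965,.103),(.584,-.2005,.103)):print(proj("scene",np.array(X)),proj("side",np.array(X)))
```

```text
s11 lid 0.974 [-0.125 -0.625]
s11 sleeve 0.99 [ 0.625 -0.625]
s11 sleeveL 0.993 [ 0.5   -0.875]
s11 sleeveR 0.991 [ 0.625 -0.375]
s11 block 0.992 [-0.125 -0.125]
sd11 lid 0.871 [ 0.125 -0.75 ]
sd11 sleeve 0.988 [ 0.    -0.625]
s10 lid 0.813 [-3.   -1.75]
[226.3797 176.9459] [337.1195 130.2748]
[226.0887 175.9009] [337.1764 129.068 ]
[224.5987 175.2691] [337.8757 128.2165]
```

View pics/m11.png

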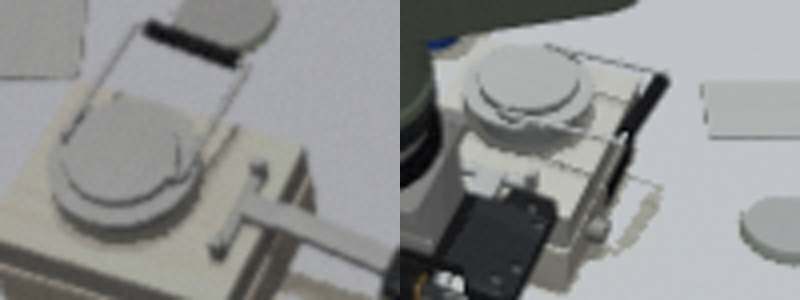

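Crop: the canister sits with its flange slightly raised, lid shift about −0.6 px, or roughly 2–3 mm up. The bar is withdrawn and lies over the rod at (250,215). A peak tip load of about 16 N followed by a drop suggests it released. I'll lever lightly a second time, because a loose canister should show almost no load.

```bash
python3 -m pendant '[{"x":0,"y":-0.1,"z":-0.8,"wx":0.06,"wy":0,"wz":0,"hand":0},{"x":0,"y":-0.16,"z":-1.7,"wx":0.12,"wy":0,"wz":0,"hand":0},{"x":0,"y":-0.16,"z":-1.75,"wx":0.12,"wy":0,"wz":0,"hand":0},{"x":0,"y":-0.16,"z":-1.75,"wx":0.12,"wy":0,"wz":0,"hand":0}]'
python3 -c "
from h import *
to((.5673,-.0257,.0562),down(.092,-.02))
print(ctrl.sense()['wrist_torque'])"
```

```text
time: 12.68
tool_pos: [0.5648, 0.007, 0.0536]
eef_rot: [[0.996, 0.091, 0.004], [0.091, -0.995, -0.032], [0.001, 0.032, -0.999]]
force: [-0.1, 0.2, -2.4]
width: 0.0192
t 12.6833 tcp [0.5648 0.007  0.0536] w 0.0192 F [-0.0629  0.2466 -2.4458]
shift cm [-0.052   3.2834 -0.1588] turn [ 0.0119 -0.0012 -0.0011]
[ 0.0468 -0.0475 -0.0099]
```

```bash
python3 -m pendant '[{"x":0,"y":1,"z":-0.05,"wx":0,"wy":0,"wz":0,"hand":0},{"x":0,"y":2,"z":-0.1,"wx":0,"wy":0,"wz":0,"hand":0},{"x":0,"y":2.8,"z":-0.15,"wx":0,"wy":0,"wz":0,"hand":0},{"x":0,"y":3.3,"z":-0.15,"wx":0,"wy":0,"wz":0,"hand":0},{"x":0,"y":3.3,"z":-0.15,"wx":0,"wy":0,"wz":0,"hand":0}]' | sed -n '2p;4p'
python3 -m pendant '[{"x":0,"y":0.14,"z":0.5,"wx":-0.05,"wy":0,"wz":0,"hand":0},{"x":0,"y":0.28,"z":1.01,"wx":-0.1,"wy":0,"wz":0,"hand":0},{"x":0,"y":0.28,"z":1.01,"wx":-0.1,"wy":0,"wz":0,"hand":0}]' | sed -n '2p;4p'
for i in 1 2; do python3 -m pendant '[{"x":0,"y":0.17,"z":0.5,"wx":-0.05,"wy":0,"wz":0,"hand":0},{"x":0,"y":0.34,"z":1.01,"wx":-0.1,"wy":0,"wz":0,"hand":0},{"x":0,"y":0.34,"z":1.01,"wx":-0.1,"wy":0,"wz":0,"hand":0}]' | sed -n '2p;4p'; python3 -c "
from h import *
print(ctrl.sense()['wrist_torque'])"; done
python3 -m pendant '[{"x":0,"y":0.15,"z":0.5,"wx":-0.05,"wy":0,"wz":0,"hand":0},{"x":0,"y":0.25,"z":0.8,"wx":-0.08,"wy":0,"wz":0,"hand":0},{"x":0,"y":0.25,"z":0.8,"wx":-0.08,"wy":0,"wz":0,"hand":0}]'
python3 - <<'E'
from h import *
print(ctrl.sense()['wrist_torque'])
b=np.ascontiguousarray(snapshot("scene"))[:,:,::-1];cv2.imwrite("pics/s12.png",b)
print(sleeve("scene",b,(222,138,40,24)))
E
```

```text
tool_pos: [0.5673, -0.0265, 0.0555]
force: [0.5, 0.8, -2.0]
tool_pos: [0.5657, -0.0267, 0.0439]
force: [-0.2, -0.0, -1.6]
tool_pos: [0.5661, -0.0313, 0.0343]
force: [-0.9, 1.1, -3.2]
[ 0.4455  0.0087 -0.04  ]
tool_pos: [0.5668, -0.0373, 0.0254]
force: [0.4, 0.2, -2.5]
[ 0.4429 -0.0621  0.0117]
time: 14.1
tool_pos: [0.568, -0.0427, 0.0194]
eef_rot: [[0.996, 0.086, 0.034], [0.093, -0.914, -0.395], [-0.002, 0.397, -0.918]]
force: [-0.8, 1.5, -2.2]
width: 0.0198
[ 0.4041 -0.0616  0.0128]
(((239.20956420898438, 149.58921813964844), (21.579246520996094, 3.6072771549224854), 14.931416511535645), [(np.float32(228.78426), np.float32(146.80913)), (np.float32(249.63487), np.float32(152.36931))])
```

The second lever tilted the canister with practically no load (Fz −2.2 against a −2 baseline), so it is loose. I'll retract the bar and lay it down.

```bash
python3 -m pendant '[{"x":0,"y":-0.1,"z":-0.85,"wx":0.08,"wy":0,"wz":0,"hand":0},{"x":0,"y":-0.17,"z":-1.7,"wx":0.165,"wy":0,"wz":0,"hand":0},{"x":0,"y":-0.23,"z":-2.6,"wx":0.25,"wy":0,"wz":0,"hand":0},{"x":0,"y":-0.23,"z":-2.6,"wx":0.25,"wy":0,"wz":0,"hand":0}]' >/dev/null
python3 -m pendant '[{"x":0,"y":-1,"z":0,"wx":0,"wy":0,"wz":0,"hand":0},{"x":0,"y":-2.2,"z":0,"wx":0,"wy":0,"wz":0,"hand":0},{"x":0,"y":-3.5,"z":0,"wx":0,"wy":0,"wz":0,"hand":0},{"x":0,"y":-3.5,"z":-2.5,"wx":0,"wy":0,"wz":0,"hand":0},{"x":0,"y":-3.5,"z":-5,"wx":0,"wy":0,"wz":0,"hand":0}]'
python3 -m pendant '[{"x":0,"y":-3,"z":-0.5,"wx":0.08,"wy":0,"wz":0,"hand":0},{"x":0,"y":-5,"z":-1,"wx":0.15,"wy":0,"wz":0,"hand":0},{"x":0,"y":-5,"z":-1,"wx":0.15,"wy":0,"wz":0,"hand":0}]'
python3 - <<'E'
from h import *
to((.45,.07,.05),down(.092))
b=np.ascontiguousarray(snapshot("scene"))[:,:,::-1];cv2.imwrite("pics/s13.png",b);sd=np.ascontiguousarray(snapshot("side"))[:,:,::-1];cv2.imwrite("pics/sd13.png",sd)
print(sleeve("scene",b,(222,138,40,24)))
E
```

```text
time: 14.9
tool_pos: [0.5598, 0.0146, 0.0835]
eef_rot: [[0.995, 0.096, 0.006], [0.095, -0.983, -0.158], [-0.009, 0.158, -0.987]]
force: [1.0, -0.2, -1.6]
width: 0.0197
time: 15.15
tool_pos: [0.5584, 0.0655, 0.0886]
eef_rot: [[0.995, 0.095, 0.0], [0.095, -0.995, -0.008], [-0.001, 0.008, -1.0]]
force: [-0.1, -0.9, -1.9]
width: 0.0196
t 15.15 tcp [0.5584 0.0655 0.0886] w 0.0196 F [-0.118  -0.8593 -1.8745]
shift cm [-10.7488  -1.5087   3.8551] turn [0.0081 0.0005 0.0033]
(((242.87673950195312, 150.8287811279297), (23.057106018066406, 3.745316743850708), 20.556047439575195), [(np.float32(232.08221), np.float32(146.78084)), (np.float32(253.67126), np.float32(154.87672))])
```

```bash
python3 -m pendant '[{"x":-3.6,"y":-0.5,"z":1,"wx":0.008,"wy":0,"wz":0,"hand":0},{"x":-7.2,"y":-1,"z":2.5,"wx":0.008,"wy":0,"wz":0,"hand":0},{"x":-10.8,"y":-1.5,"z":4.5,"wx":0.008,"wy":0,"wz":0,"hand":0},{"x":-10.8,"y":-1.5,"z":8,"wx":0.008,"wy":0,"wz":0,"hand":0},{"x":-10.8,"y":-1.5,"z":9.5,"wx":0.008,"wy":0,"wz":0,"hand":0}]' | sed -n '2p;4p'
python3 -m pendant '[{"x":0,"y":0,"z":0.5,"wx":0,"wy":0,"wz":0,"hand":0},{"x":0,"y":0,"z":0.9,"wx":0,"wy":0,"wz":0,"hand":0},{"x":0,"y":0,"z":1.1,"wx":0,"wy":0,"wz":0,"hand":0},{"x":0,"y":0,"z":1.1,"wx":0,"wy":0,"wz":0,"hand":0},{"x":0,"y":0,"z":1.1,"wx":0,"wy":0,"wz":0,"hand":0}]'
```

```text
tool_pos: [0.4431, 0.0666, -0.0105]
force: [-0.4, -0.4, -2.2]
time: 16.08
tool_pos: [0.4519, 0.0661, -0.0164]
eef_rot: [[0.996, 0.092, 0.002], [0.092, -0.996, -0.002], [0.002, 0.003, -1.0]]
force: [0.4, -0.6, -1.0]
width: 0.0197
```

```bash
python3 -m pendant '[{"x":0,"y":0,"z":0.15,"wx":0,"wy":0,"wz":0,"hand":0},{"x":0,"y":0,"z":0.3,"wx":0,"wy":0,"wz":0,"hand":0},{"x":0,"y":0,"z":0.3,"wx":0,"wy":0,"wz":0,"hand":0}]' | sed -n '2p;4p'
python3 -m pendant '[{"x":0,"y":0,"z":0,"wx":0,"wy":0,"wz":0,"hand":0.5},{"x":0,"y":0,"z":0,"wx":0,"wy":0,"wz":0,"hand":0.5},{"x":0,"y":0,"z":0,"wx":0,"wy":0,"wz":0,"hand":0.5},{"x":0,"y":0,"z":0,"wx":0,"wy":0,"wz":0,"hand":0.5},{"x":0,"y":0,"z":-1,"wx":0,"wy":0,"wz":0,"hand":0.5}]'
python3 -m pendant '[{"x":0,"y":0,"z":-3,"wx":0,"wy":0,"wz":0,"hand":0.5},{"x":0,"y":0,"z":-7,"wx":0,"wy":0,"wz":0,"hand":0.5},{"x":0,"y":0,"z":-11,"wx":0,"wy":0,"wz":0,"hand":0.5},{"x":0,"y":0,"z":-15,"wx":0,"wy":0,"wz":0,"hand":0.5},{"x":0,"y":0,"z":-17,"wx":0,"wy":0,"wz":0,"hand":0.5}]'
python3 - <<'E'
from h import *
b=np.ascontiguousarray(snapshot("scene"))[:,:,::-1];cv2.imwrite("pics/s14.png",b);sd=np.ascontiguousarray(snapshot("side"))[:,:,::-1];cv2.imwrite("pics/sd14.png",sd)
for n,im,x,y,w,h in(("scene",b,330,150,80,65),("side",sd,310,210,75,75)):
    g=cv2.cvtColor(im,6)[y:y+h,x:x+w];cs,_=cv2.findContours((g<60).astype(np.uint8),0,1);k=max(cs,key=cv2.contourArea)+[x,y];r=cv2.minAreaRect(k);print(r,[plane(n,p,.012)[:2].tolist() for p in cv2.boxPoints(r)])
print(sleeve("scene",b,(222,138,40,24)))
g=cv2.cvtColor(sd,6);print(g[124:158:2,354:380:2])
E
```

```text
tool_pos: [0.4519, 0.0659, -0.0194]
force: [-0.2, -1.0, 1.6]
time: 16.75
tool_pos: [0.4482, 0.0663, -0.0116]
eef_rot: [[0.996, 0.092, -0.004], [0.092, -0.996, -0.002], [-0.004, 0.001, -1.0]]
force: [-0.8, 0.3, 0.1]
width: 0.0462
time: 17.17
tool_pos: [0.4531, 0.0666, 0.1658]
eef_rot: [[0.996, 0.092, 0.009], [0.092, -0.996, -0.002], [0.009, 0.003, -1.0]]
force: [1.2, -0.2, 0.8]
width: 0.0469
((359.1756591796875, 200.05406188964844), (45.21570587158203, 9.557791709899902), 17.10272979736328) [[0.47143165175180746, 0.028874035871208875], [0.44399488922637087, 0.02354778082848208], [0.43306691963267274, 0.13316280625061702], [0.46010974549307315, 0.13697907023998257]]
((332.4000549316406, 248.70004272460938), (9.391485214233398, 44.72135925292969), 26.56505012512207) [[0.453850084426276, 0.13875746662457], [0.46494568010351656, 0.021739018316755787], [0.4421544548667229, 0.022994577096503988], [0.4329504174484121, 0.13895348028555837]]
(((242.87112426757812, 150.83505249023438), (23.04645538330078, 3.9487695693969727), 21.037511825561523), [(np.float32(232.11597), np.float32(146.69846)),
[... 285 characters left out ...]
85  82  80  79  72  31 186 191 190 191]
 [ 92  94  95  89  81  81  81  44  68 175 191 191 189]
 [ 60  92  92  90  81  82  75  29  28  27  66 107 125]
 [ 90  92  92  91  79  80  42  29  29  30  45  45  45]
 [ 92  92  90  91  82  75  30  26  27  45  45  45  45]
 [ 92  92  92  90  80  34  28  29  43  44  45  44  46]
 [106 109  99  90  64  26  32  43  47  43  47  45  47]
 [ 91  94 104  89  31  26  42  46  44  47  45  45  46]
 [ 85  91  92  66  30  37  46  47  46  47  46  47  46]
 [ 19  34  53  31  30  48  45  48  44  46  46  45  47]
 [ 18  20  20  16  23  33  44  45  46  46  44  46  50]
 [ 25  20  20  18  22  22  20  22  32  46  46  45  44]
 [ 21  21  21  18  18  19  20  18  19  27  44  43  41]]
```

The bar is down flat (handle outline on the bench in both views). Next is the bail: I'll push it up from below with closed fingers inclined 45°.

```bash
cat >> h.py <<'E'
def tilted(yaw,a): # tool z leaning a from down towards tool x direction
    return down(yaw)@Ro.from_rotvec([0,a,0]).as_matrix()
E
python3 - <<'E'
from h import *
for z in(.096,.0985,.101):print(z,plane("scene",(232.1,146.7),z),plane("scene",(253.6,155),z),plane("scene",(242.87,150.84),z))
# side: sleeve upper end around (370.5,130); shape of sleeve middle line
print(tri((253.6,155),(363,147)),tri((232.1,146.7),(371,130)))
T=tilted(.092,.785);n=T[:,0];f=T[:,2];print(n,f)
S=np.array([.5065,-.2005,.0985])
tips=S-n*.0185+f*.012 if n[2]>0 else S+n*.0185+f*.012
nn=n if n[2]>0 else -n
print("contact tcp",tips+f*.023); pre=tips+f*.023-nn*.010-f*.08;to(pre,T)
to(pre+[0,0,0],down(.092))
E
```

```text
0.096 [ 0.5006 -0.2346  0.096 ] [ 0.4996 -0.1755  0.096 ] [ 0.5001 -0.2048  0.096 ]
0.0985 [ 0.5022 -0.2332  0.0985] [ 0.5012 -0.1742  0.0985] [ 0.5017 -0.2035  0.0985]
0.101 [ 0.5038 -0.2317  0.101 ] [ 0.5028 -0.1729  0.101 ] [ 0.5033 -0.2021  0.101 ]
(array([ 0.499 , -0.1758,  0.0943]), np.float64(0.0012095520499540834)) (array([ 0.5047, -0.2315,  0.1047]), np.float64(0.0037578218151975624))
[0.7044 0.065  0.7068] [ 0.7038  0.0649 -0.7074]
contact tcp [ 0.5181 -0.1994  0.0607]
t 17.2667 tcp [0.4543 0.0665 0.1655] w 0.0472 F [1.8579 0.0459 0.4141]
shift cm [-2.5237 27.0469  5.5953] turn [0.0032 0.7735 0.0015]
t 17.2667 tcp [0.4543 0.0665 0.1655] w 0.0472 F [1.8579 0.0459 0.4141]
shift cm [-2.5237 27.0469  5.5953] turn [ 0.0035 -0.0115  0.0002]
```

```bash
python3 -m pendant '[{"x":-0.4,"y":4,"z":0,"wx":0,"wy":0.12,"wz":0,"hand":0},{"x":-0.8,"y":8,"z":0,"wx":0,"wy":0.24,"wz":0,"hand":0},{"x":-1.2,"y":12,"z":0,"wx":0,"wy":0.36,"wz":0,"hand":0},{"x":-1.6,"y":16,"z":0,"wx":0,"wy":0.48,"wz":0,"hand":0},{"x":-2,"y":20,"z":0,"wx":0,"wy":0.6,"wz":0,"hand":0}]'
python3 -c "
from h import *
to((.4503,-.2078,.1111),tilted(.092,.785))"
```

```text
time: 17.68
tool_pos: [0.4477, -0.0986, 0.1575]
eef_rot: [[0.874, 0.097, 0.476], [0.081, -0.995, 0.054], [0.479, -0.008, -0.878]]
force: [-0.2, -0.6, 0.0]
width: 0.0168
t 17.6833 tcp [ 0.4477 -0.0986  0.1575] w 0.0168 F [-0.1976 -0.559   0.0213]
shift cm [-2.8872 10.9277  3.6084] turn [-0.0101  0.2857 -0.0007]
```

```bash
python3 -m pendant '[{"x":0,"y":2,"z":0,"wx":0,"wy":0.1,"wz":0,"hand":0},{"x":0,"y":4,"z":0,"wx":0,"wy":0.18,"wz":0,"hand":0},{"x":0,"y":4,"z":0,"wx":0,"wy":0.18,"wz":0,"hand":0},{"x":0,"y":4,"z":0,"wx":0,"wy":0.18,"wz":0,"hand":0},{"x":0,"y":4,"z":0,"wx":0,"wy":0.18,"wz":0,"hand":0}]'
python3 -c "
from h import *
to((.4503,-.2078,.1111),tilted(.092,.785))"
```

```text
time: 18.1
tool_pos: [0.4519, -0.1377, 0.1569]
eef_rot: [[0.778, 0.095, 0.621], [0.067, -0.995, 0.069], [0.624, -0.012, -0.781]]
force: [-0.4, 1.3, 0.9]
width: 0.0004
t 18.1 tcp [ 0.4519 -0.1377  0.1569] w 0.0004 F [-0.3982  1.2982  0.9251]
shift cm [-3.4549  7.0159  2.9931] turn [-0.0112  0.1108 -0.0053]
```

```bash
python3 -m pendant '[{"x":-0.5,"y":2.5,"z":0.4,"wx":-0.01,"wy":0.04,"wz":0,"hand":0},{"x":-1.3,"y":4.5,"z":1,"wx":-0.01,"wy":0.08,"wz":0,"hand":0},{"x":-2.3,"y":6.5,"z":2,"wx":-0.01,"wy":0.11,"wz":0,"hand":0},{"x":-3.4,"y":7,"z":3,"wx":-0.01,"wy":0.11,"wz":0,"hand":0},{"x":-3.4,"y":7,"z":3,"wx":-0.01,"wy":0.11,"wz":0,"hand":0}]' >/dev/null
python3 -m pendant '[{"x":0,"y":0,"z":0,"wx":0,"wy":0,"wz":0,"hand":0},{"x":0,"y":0,"z":0,"wx":0,"wy":0,"wz":0,"hand":0}]'
python3 -c "
from h import *
to((.4503,-.2078,.1111),tilted(.092,.785))
to((.5066,-.2026,.0545),tilted(.092,.785))"
```

```text
time: 18.68
tool_pos: [0.4527, -0.2067, 0.1135]
eef_rot: [[0.703, 0.093, 0.705], [0.065, -0.996, 0.068], [0.708, -0.002, -0.706]]
force: [-0.1, 0.5, -0.1]
width: 0.0005
t 18.6833 tcp [ 0.4527 -0.2067  0.1135] w 0.0005 F [-0.0869  0.4926 -0.1069]
shift cm [-0.3478  0.0872 -0.011 ] turn [-0.0025 -0.0014 -0.0003]
t 18.6833 tcp [ 0.4527 -0.2067  0.1135] w 0.0005 F [-0.0869  0.4926 -0.1069]
shift cm [-0.3599  0.107   7.9892] turn [-0.0025 -0.0014 -0.0003]
```

```bash
python3 -m pendant '[{"x":-0.6,"y":0.1,"z":1,"wx":0,"wy":0,"wz":0,"hand":0},{"x":-0.6,"y":0.1,"z":3.5,"wx":0,"wy":0,"wz":0,"hand":0},{"x":-0.6,"y":0.1,"z":6,"wx":0,"wy":0,"wz":0,"hand":0},{"x":-0.6,"y":0.1,"z":8,"wx":0,"wy":0,"wz":0,"hand":0},{"x":-0.6,"y":0.1,"z":8,"wx":0,"wy":0,"wz":0,"hand":0}]'
python3 - <<'E'
from h import *
s=st();E=np.array(s["eef_rot"]);b=np.ascontiguousarray(snapshot("scene"))[:,:,::-1];cv2.imwrite("pics/s15.png",b)
sd=np.ascontiguousarray(snapshot("side"))[:,:,::-1];cv2.imwrite("pics/sd15.png",sd)
a=cv2.imread("pics/s14.png");d=cv2.absdiff(a,b).max(2)
for r in range(136,176,2):print(r,"".join("#" if v>30 else "." for v in d[r,215:290]))
g=cv2.cvtColor(b,6);print("dark")
for r in range(136,170,2):print(r,"".join("#" if v<60 else "+" if v<100 else "." for v in g[r,215:290]))
tips=s["tool_pos"]-E[:,2]*.023;print(tips,proj("scene",tips))
E
```

```text
time: 19.1
tool_pos: [0.5057, -0.2015, 0.0513]
eef_rot: [[0.704, 0.095, 0.704], [0.065, -0.995, 0.07], [0.707, -0.004, -0.707]]
force: [0.2, 1.1, -0.6]
width: 0.0002
t 19.1 tcp [ 0.5057 -0.2015  0.0513] w 0.0002 F [ 0.2343  1.0857 -0.5906]
136 .................................####################################......
138 .................................###########...######################......
140 ................................###########.....####################.......
142 ..................................#########......##############............
144 ......................................####.......############..............
146 ......................................####.......#############.............
148 .....................................####......##############..............
150 .....................................####.....##############...............
152 ............................................###############................
154 ..........................######.........################..................
156 .........................############......#############
[... 1450 characters left out ...]
..............
154 .............................+###########++++++++++++++....................
156 ..............................+++#######+...+++++++++......................
158 .................................++++++++..+++++++.........................
160 ......................................+...++++++++.........................
162 .........................................+++++++...........................
164 ........................................++++++++...........................
166 .......................................++++++++............................
168 ......................................++...................................
[ 0.4895 -0.2031  0.0676] [247.3607 155.5116]
```

```bash
python3 -m pendant '[{"x":1.2,"y":0,"z":0,"wx":0,"wy":0,"wz":0,"hand":0},{"x":2.3,"y":0,"z":-0.9,"wx":0,"wy":0,"wz":0,"hand":0},{"x":3.5,"y":0,"z":-1.6,"wx":0,"wy":0,"wz":0,"hand":0},{"x":4.9,"y":0,"z":-2.1,"wx":0,"wy":0,"wz":0,"hand":0},{"x":6.3,"y":0,"z":-2.4,"wx":0,"wy":0,"wz":0,"hand":0}]'
python3 - <<'E'
from h import *
b=np.ascontiguousarray(snapshot("scene"))[:,:,::-1];cv2.imwrite("pics/s16.png",b)
g=cv2.cvtColor(b,6)
for r in range(126,170,2):print(r,"".join("#" if v<60 else "+" if v<100 else "." for v in g[r,205:280]))
C=np.array([.584,-.1965,.0995]);
for ph in(0,20,40,60,90):
    p=np.radians(ph)
    for dy in(-.03,.03):print(ph,proj("scene",C+.082*np.array([-.996*np.cos(p),-.092*np.cos(p),np.sin(p)])+dy*np.array([-.092,.996,0])))
E
```

```text
time: 19.62
tool_pos: [0.5311, -0.2024, 0.1159]
eef_rot: [[0.703, 0.09, 0.705], [0.065, -0.996, 0.063], [0.708, 0.002, -0.706]]
force: [-8.1, -1.1, 4.1]
width: 0.0005
126 ...++.............................+++++++++++.....................+.+++++++
128 ..+++............................+++++++++++......................++++++++.
130 ..++.............................+++++++++++...................+++++++++++.
132 ++++..................................+++++...................+++++++++++..
134 +++....................................++++..................++++++++++++..
136 .......................................++++................+++++++++++++++.
138 ......................................++++.................++++++++++++++..
140 .....................+##++............++++..................++++++++++++...
142 ....................+########+++.....++++..................++++++++++++....
144 ......................+###########+++++++.................++++++++++++.....
146 ...........................++############+...............+++++++++.........
148 ................................++###########+...
[... 354 characters left out ...]
...........................................+....++++++++................
160 ..................................................++++++++.................
162 ................................................++++++++...................
164 ...............................................+++++++.....................
166 ......................................+........++++++......................
168 ............................................+.....+........................
0 [231.1066 147.1553]
0 [253.9297 154.242 ]
20 [228.2379 140.9013]
20 [251.5759 148.0852]
40 [223.5666 138.2422]
40 [247.4695 145.5852]
60 [217.5334 139.7875]
60 [241.9833 147.3405]
90 [207.5257 150.0528]
90 [232.6003 157.9686]
```

Run:
```python
from h import *
sd=np.ascontiguousarray(snapshot("side"))[:,:,::-1];w=np.ascontiguousarray(snapshot("wrist"))[:,:,::-1];b=cv2.imread("pics/s16.png");s=st();E=np.array(s["eef_rot"])
z=lambda i,x,y:cv2.resize(np.ascontiguousarray(i[y:y+75,x:x+100]),(400,300),interpolation=2)
cv2.imwrite("pics/m16.png",np.vstack([np.hstack([z(b,195,110),z(sd,305,90)]),np.hstack([cv2.resize(w[100:400,120:520],(400,300)),np.zeros((300,400,3),np.uint8)])]))
for o in(-.023,.008):
    t=s["tool_pos"]+E[:,2]*o;print(t,proj("scene",t),proj("side",t))
```

```text
t 19.7667 tcp [ 0.5325 -0.2028  0.1169] w 0.0004 F [-0.2704  0.4144  0.0799]
[ 0.5162 -0.2042  0.1331] [237.1906 145.494 ] [363.0679 126.2711]
[ 0.5381 -0.2023  0.1113] [234.2179 158.4849] [354.2118 130.8281]
```

View pics/m16.png

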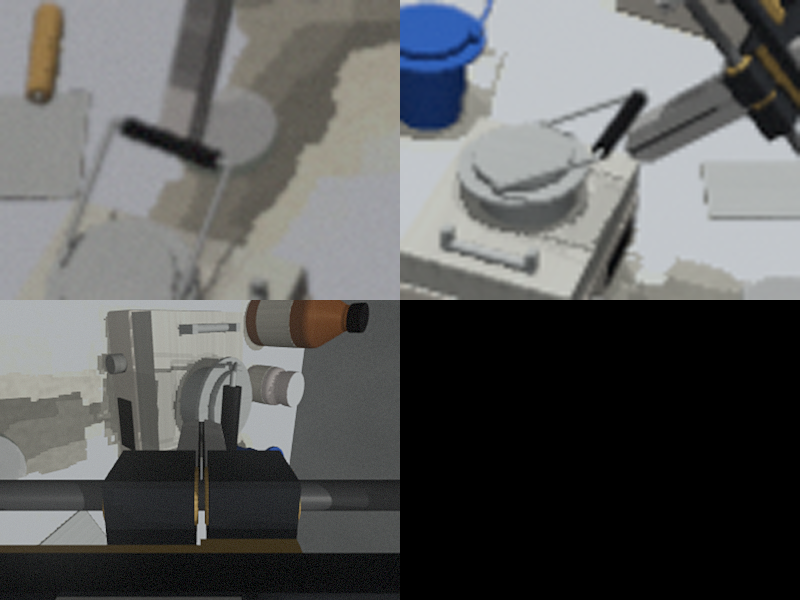

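Side crop: the fingertips are at (364,127), confirming tips = TCP − 23 mm. The sleeve, at side (355,129)–(365,114), lies just above and in front of the tips, so the bail is partly raised. Now its exact angle.

Run:
```python
from h import *
b=np.ascontiguousarray(snapshot("scene"))[:,:,::-1];sd=np.ascontiguousarray(snapshot("side"))[:,:,::-1]
m,e=sleeve("scene",b,(218,134,40,24));print(m,e);m2,f=sleeve("side",sd,(345,108,28,26));print(m2,f)
A=tri(e[0],f[1]);B=tri(e[1],f[0]);print(A,B);M=(A[0]+B[0])/2
s=st();E=np.array(s["eef_rot"]);t=s["tool_pos"]-E[:,2]*.023
print("sleeve mid",M,"tool-frame from tips",E.T@(M-t));d=M-np.array([.584,-.1965,.0995]);print(np.linalg.norm(d),np.degrees(np.arctan2(d[2],-d[0])))
```

```text
((236.1627197265625, 144.39053344726562), (25.07509422302246, 5.167318820953369), 22.380136489868164) [(np.float32(224.56952), np.float32(139.61687)), (np.float32(247.75592), np.float32(149.1642))]
((359.4615173339844, 120.80768585205078), (3.882901668548584, 17.47305679321289), 33.690067291259766) [(np.float32(354.61536), np.float32(128.07692)), (np.float32(364.30768), np.float32(113.53845))]
(array([ 0.5262, -0.2285,  0.1521]), np.float64(0.0009597806336647962)) (array([ 0.5244, -0.169 ,  0.1484]), np.float64(0.0009429691227753047))
t 19.8667 tcp [ 0.5314 -0.2016  0.1146] w 0.0002 F [-0.6113  0.3805 -0.6068]
sleeve mid [ 0.5253 -0.1987  0.1503] tool-frame from tips [ 0.0212 -0.0035 -0.0063]
0.07764078423632123 40.84096942926834
```

```bash
python3 -m pendant '[{"x":0.7,"y":0,"z":0.2,"wx":0,"wy":0,"wz":0,"hand":0},{"x":1.4,"y":0,"z":0.3,"wx":0,"wy":0,"wz":0,"hand":0},{"x":2.1,"y":0,"z":0.45,"wx":0,"wy":0,"wz":0,"hand":0},{"x":2.8,"y":0,"z":0.7,"wx":0,"wy":0,"wz":0,"hand":0},{"x":3.5,"y":0,"z":1,"wx":0,"wy":0,"wz":0,"hand":0}]' | sed -n '2p;4p'
python3 -m pendant '[{"x":0.7,"y":0,"z":0.3,"wx":0,"wy":0,"wz":0,"hand":0},{"x":1.3,"y":0,"z":0.6,"wx":0,"wy":0,"wz":0,"hand":0},{"x":1.9,"y":0,"z":1,"wx":0,"wy":0,"wz":0,"hand":0},{"x":1.9,"y":0,"z":1,"wx":0,"wy":0,"wz":0,"hand":0}]' | sed -n '2p;4p'
python3 - <<'E'
from h import *
b=np.ascontiguousarray(snapshot("scene"))[:,:,::-1];sd=np.ascontiguousarray(snapshot("side"))[:,:,::-1]
cv2.imwrite("pics/s17.png",b);cv2.imwrite("pics/sd17.png",sd)
for n,im in(("scene",b),("side",sd)):
    g=cv2.cvtColor(im,6);P=[proj(n,np.array([.584-.082*np.cos(p),-.1965,.0995+.082*np.sin(p)])) for p in np.radians([75,85])];print(n,P)
    x,y=(int(P[1][0])-24,int(P[1][1])-16)
    for r in range(y,y+34,2):print(r,x,"".join("#" if v<60 else "+" if v<100 else "." for v in g[r,x:x+50]))
s=st();E=np.array(s["eef_rot"]);t=s["tool_pos"]-E[:,2]*.023;print("expected sleeve",t+E@[.0212,-.0035,-.012])
E
```

```text
tool_pos: [0.5642, -0.1988, 0.1318]
force: [-0.0, -0.0, -1.0]
tool_pos: [0.5852, -0.197, 0.1385]
force: [-0.0, 0.7, 0.7]
scene [array([225.6398, 147.922 ]), array([221.8538, 151.7389])]
135 197 ......++++...................++++++++++++.........
137 197 ............................++++++++++++..........
139 197 ............................++++++++#+++..........
141 197 ............................+++++++++++...........
143 197 ................+................++++++...........
145 197 .............++#####+.............++++............
147 197 ............+++##########+++......++++............
149 197 ............+....+############++++++++.....++.....
151 197 ............+.........++#############+......+++++.
153 197 ............++...........+++############+......+++
155 197 ............++...........+++++++#######+..........
157 197 ............++............+++++++++...............
159 197 ............++............................++......
161 197 .............+............................++......
163 197 .............+............................++......
165 197 .............+.......
[... 568 characters left out ...]
+####+++++...................#####......++++++++++
104 316 #+++++++...................+#####....+++++++++++++
106 316 ++++#.....................#####+...+.++++++++##+++
108 316 #####...................######+...++++++++##++++++
110 316 #####+.................#####+.....++++##++++++++..
112 316 #####+................+.###++..+.++##+++++++......
114 316 ####+..................+#..++++##+++++++..........
116 316 ####+......................+#+.+..+++.............
118 316 ####+...............+........++...................
120 316 ###+..............................................
t 20.7167 tcp [ 0.5841 -0.1967  0.1377] w 0.0002 F [-0.0734  0.3806 -0.5607]
expected sleeve [ 0.574  -0.1942  0.1775]
```

```bash
python3 -m pendant '[{"x":0.4,"y":0,"z":0.3,"wx":0,"wy":0,"wz":0,"hand":0},{"x":0.8,"y":0,"z":0.6,"wx":0,"wy":0,"wz":0,"hand":0},{"x":1.1,"y":0,"z":0.9,"wx":0,"wy":0,"wz":0,"hand":0},{"x":1.1,"y":0,"z":0.9,"wx":0,"wy":0,"wz":0,"hand":0}]' | sed -n '2p;4p'
python3 - <<'E'
from h import *
b=np.ascontiguousarray(snapshot("scene"))[:,:,::-1];sd=np.ascontiguousarray(snapshot("side"))[:,:,::-1]
m,e=sleeve("scene",b,(203,140,38,24));print(m,e);m2,f=sleeve("side",sd,(330,96,22,20));print(m2,f)
A=tri(e[0],f[1]);B=tri(e[1],f[0]);print(A,B)
E
```

```text
tool_pos: [0.5985, -0.1958, 0.1394]
force: [0.2, 0.7, 0.6]
((219.97250366210938, 153.5917510986328), (26.914918899536133, 6.8963494300842285), 16.699243545532227) [(np.float32(207.0826), np.float32(149.72478)), (np.float32(232.86241), np.float32(157.45872))]
((340.1534729003906, 104.03467559814453), (4.503024101257324, 18.293535232543945), 39.289405822753906) [(np.float32(334.3614), np.float32(111.113884)), (np.float32(345.94556), np.float32(96.95547))]
(array([ 0.5826, -0.2324,  0.178 ]), np.float64(0.0045472942704619925)) (array([ 0.5795, -0.1671,  0.1805]), np.float64(0.0006845428197495152))
```

```bash
python3 -m pendant '[{"x":-0.8,"y":0,"z":-0.2,"wx":0,"wy":0,"wz":0,"hand":0},{"x":-1.2,"y":0,"z":-2,"wx":0,"wy":0,"wz":0,"hand":0},{"x":-1.2,"y":0,"z":-5,"wx":0,"wy":0,"wz":0,"hand":0},{"x":-1.2,"y":0,"z":-8.5,"wx":0,"wy":0,"wz":0,"hand":0},{"x":-1.2,"y":0,"z":-12,"wx":0,"wy":0,"wz":0,"hand":0}]' | sed -n '2p;4p'
python3 -m pendant '[{"x":0,"y":0,"z":0,"wx":0,"wy":-0.12,"wz":0,"hand":0.4},{"x":0,"y":0,"z":0,"wx":0,"wy":-0.24,"wz":0,"hand":0.4},{"x":0,"y":0,"z":0,"wx":0,"wy":-0.36,"wz":0,"hand":0.4},{"x":0,"y":0,"z":0,"wx":0,"wy":-0.48,"wz":0,"hand":0.4},{"x":0,"y":0,"z":0,"wx":0,"wy":-0.6,"wz":0,"hand":0.4}]' | sed -n '2p;4p'
python3 -m pendant '[{"x":0,"y":0,"z":0,"wx":0,"wy":-0.12,"wz":0,"hand":0.4},{"x":0,"y":0,"z":0,"wx":0,"wy":-0.18,"wz":0,"hand":0.4},{"x":0,"y":0,"z":0,"wx":0,"wy":-0.18,"wz":0,"hand":0.4},{"x":0,"y":0,"z":0,"wx":0,"wy":-0.18,"wz":0,"hand":0.4}]'
python3 - <<'E'
from h import *
b=np.ascontiguousarray(snapshot("scene"))[:,:,::-1];sd=np.ascontiguousarray(snapshot("side"))[:,:,::-1]
m,e=sleeve("scene",b,(203,140,38,24));m2,f=sleeve("side",sd,(330,96,22,20))
A=tri(e[0],f[1]);B=tri(e[1],f[0]);print(A,B,(A[0]+B[0])/2);
to((.582,-.199,.215),down(.07))
E
```

```text
tool_pos: [0.5031, -0.2033, 0.2149]
force: [0.6, -1.2, 1.0]
tool_pos: [0.5045, -0.2054, 0.2172]
force: [1.2, 0.4, -0.1]
time: 22.32
tool_pos: [0.5048, -0.2038, 0.2144]
eef_rot: [[0.996, 0.092, 0.005], [0.092, -0.996, 0.004], [0.006, -0.004, -1.0]]
force: [-0.8, -0.5, 0.1]
width: 0.0377
(array([ 0.5815, -0.2312,  0.1809]), np.float64(0.002111727393998086)) (array([ 0.58  , -0.1671,  0.1805]), np.float64(0.0003653281670757189)) [ 0.5808 -0.1992  0.1807]
t 22.4167 tcp [ 0.5036 -0.2042  0.2147] w 0.0373 F [-0.1415  0.747  -0.5095]
shift cm [7.8563 0.1927 0.0156] turn [-0.0032 -0.0057  0.0203]
```

```bash
python3 -m pendant '[{"x":3,"y":0.1,"z":-0.5,"wx":0,"wy":0,"wz":0.02,"hand":0.4},{"x":6,"y":0.2,"z":-0.5,"wx":0,"wy":0,"wz":0.02,"hand":0.4},{"x":7.7,"y":0.2,"z":-0.5,"wx":0,"wy":0,"wz":0.02,"hand":0.4},{"x":7.7,"y":0.2,"z":-0.5,"wx":0,"wy":0,"wz":0.02,"hand":0.4},{"x":7.7,"y":0.2,"z":-0.5,"wx":0,"wy":0,"wz":0.02,"hand":0.4}]'
python3 - <<'E'
from h import *
b=np.ascontiguousarray(snapshot("scene"))[:,:,::-1];sd=np.ascontiguousarray(snapshot("side"))[:,:,::-1]
m,e=sleeve("scene",b,(203,140,38,24));m2,f=sleeve("side",sd,(330,96,22,20));print(e,f)
to((.581,-.199,.139),down(.07))
E
```

```text
time: 22.83
tool_pos: [0.5805, -0.1996, 0.2207]
eef_rot: [[0.998, 0.07, 0.005], [0.07, -0.998, 0.003], [0.005, -0.003, -1.0]]
force: [-0.9, -0.3, -0.5]
width: 0.0379
[(np.float32(207.3941), np.float32(147.9866)), (np.float32(232.48795), np.float32(157.7453))] [(np.float32(334.19803), np.float32(110.9802)), (np.float32(345.8713), np.float32(96.71288))]
t 22.9333 tcp [ 0.58   -0.1997  0.2209] w 0.0376 F [-0.3252 -0.4085  0.2943]
shift cm [ 0.0611 -0.0396  8.1864] turn [-0.0024 -0.0053 -0.0002]
```

```bash
python3 -m pendant '[{"x":0,"y":0,"z":2.5,"wx":0,"wy":0,"wz":0,"hand":0.4},{"x":0,"y":0,"z":5,"wx":0,"wy":0,"wz":0,"hand":0.4},{"x":0,"y":0,"z":7,"wx":0,"wy":0,"wz":0,"hand":0.4},{"x":0,"y":0,"z":8,"wx":0,"wy":0,"wz":0,"hand":0.4},{"x":0,"y":0,"z":8,"wx":0,"wy":0,"wz":0,"hand":0.4}]' | sed -n '2p;4p'
python3 -m pendant '[{"x":0,"y":0,"z":0,"wx":0,"wy":0,"wz":0,"hand":0},{"x":0,"y":0,"z":0,"wx":0,"wy":0,"wz":0,"hand":0},{"x":0,"y":0,"z":0,"wx":0,"wy":0,"wz":0,"hand":0},{"x":0,"y":0,"z":0,"wx":0,"wy":0,"wz":0,"hand":0},{"x":0,"y":0,"z":0,"wx":0,"wy":0,"wz":0,"hand":0}]'
```

```text
tool_pos: [0.579, -0.1984, 0.138]
force: [-0.3, 0.1, -0.1]
time: 23.77
tool_pos: [0.5827, -0.1996, 0.1423]
eef_rot: [[0.997, 0.071, 0.008], [0.071, -0.997, 0.001], [0.008, -0.001, -1.0]]
force: [-0.6, -0.0, 2.0]
width: 0.0111
```

Gripped at 11 mm, close to the 12 mm sleeve. I'll lift gently and watch the force.

```bash
python3 -m pendant '[{"x":0,"y":0,"z":-0.3,"wx":0,"wy":0,"wz":0,"hand":0},{"x":0,"y":0,"z":-0.6,"wx":0,"wy":0,"wz":0,"hand":0},{"x":0,"y":0,"z":-1,"wx":0,"wy":0,"wz":0,"hand":0},{"x":0,"y":0,"z":-1.5,"wx":0,"wy":0,"wz":0,"hand":0}]' 
python3 -m pendant '[{"x":0,"y":0,"z":-1,"wx":0,"wy":0,"wz":0,"hand":0},{"x":0,"y":0,"z":-2,"wx":0,"wy":0,"wz":0,"hand":0},{"x":0,"y":0,"z":-3.5,"wx":0,"wy":0,"wz":0,"hand":0},{"x":0,"y":0,"z":-5,"wx":0,"wy":0,"wz":0,"hand":0},{"x":0,"y":0,"z":-6.5,"wx":0,"wy":0,"wz":0,"hand":0}]' | sed -n '2,5p'
```

```text
time: 24.1
tool_pos: [0.5814, -0.1987, 0.1552]
eef_rot: [[0.997, 0.071, 0.004], [0.071, -0.997, 0.004], [0.004, -0.003, -1.0]]
force: [0.8, 0.2, -5.0]
width: 0.0109
tool_pos: [0.5818, -0.1995, 0.2228]
eef_rot: [[0.997, 0.071, 0.007], [0.071, -0.997, 0.002], [0.007, -0.001, -1.0]]
force: [0.1, 0.0, -5.0]
width: 0.0108
```

Run:
```python
from h import *
st()
th=np.linspace(0,2*np.pi,60)
for n,c,r0,f in(("scene",(438,250),45,"scene0"),("side",(242,293),45,"side0")):
    g=cv2.cvtColor(cv2.imread(f"pics/{f}.png"),6)
    for C in((.5417,.2919),(.5326,.2924),(.537,.292)):
        P=np.array([proj(n,np.array([C[0]+.06*np.cos(t),C[1]+.06*np.sin(t),.085])) for t in th],np.float32)
        print(n,C,"expected",cv2.fitEllipse(P))
    for t in(110,125,140,150,160):
        mk=np.zeros_like(g);cv2.circle(mk,c,r0,255,-1);cs,_=cv2.findContours(((g>t)&(mk>0)).astype(np.uint8),0,1);k=max(cs,key=cv2.contourArea);e=cv2.fitEllipse(k);h=cv2.convexHull(k);print(n,t,np.round(e[0],1),np.round(e[1],1),cv2.boundingRect(k),plane(n,e[0],.085))
```

```text
t 24.5167 tcp [ 0.5818 -0.1995  0.2228] w 0.0108 F [ 0.1044  0.0179 -4.9765]
scene (0.5417, 0.2919) expected ((437.6130676269531, 251.54981994628906), (49.94094467163086, 60.21616744995117), 114.50297546386719)
scene (0.5326, 0.2924) expected ((439.2384338378906, 248.13356018066406), (49.488216400146484, 59.946510314941406), 114.12698364257812)
scene (0.537, 0.292) expected ((438.38116455078125, 249.75108337402344), (49.704498291015625, 60.0713005065918), 114.29480743408203)
scene 110 [438.6 248.7] [48.6 59.2] (410, 223, 59, 52) [0.5364 0.2925 0.085 ]
scene 125 [438.5 248.8] [47.8 57.7] (411, 224, 57, 51) [0.5366 0.2925 0.085 ]
scene 140 [437.5 250.6] [41.5 52.6] (411, 228, 56, 46) [0.5417 0.2919 0.085 ]
scene 150 [400.3 229.3] [ 3.1 31.5] (394, 216, 16, 29) [0.5282 0.2048 0.085 ]Traceback (most recent call last):
  File "<stdin>", line 10, in <module>
ValueError: max() iterable argument is empty
```

```bash
python3 -m pendant '[{"x":0,"y":-0.5,"z":-0.7,"wx":0,"wy":0,"wz":0,"hand":0},{"x":0,"y":-1.5,"z":-1.4,"wx":0,"wy":0,"wz":0,"hand":0},{"x":-0.1,"y":-3.5,"z":-2,"wx":0,"wy":0,"wz":0,"hand":0},{"x":-0.2,"y":-6,"z":-2.3,"wx":0,"wy":0,"wz":0,"hand":0},{"x":-0.3,"y":-9,"z":-2.5,"wx":0,"wy":0,"wz":0,"hand":0}]' | sed -n '2p;4p'
python3 -m pendant '[{"x":-0.1,"y":-3,"z":0,"wx":0,"wy":0,"wz":0,"hand":0},{"x":-0.2,"y":-6,"z":0,"wx":0,"wy":0,"wz":0,"hand":0},{"x":-0.3,"y":-9,"z":0,"wx":0,"wy":0,"wz":0,"hand":0},{"x":-0.4,"y":-12,"z":0,"wx":0,"wy":0,"wz":0,"hand":0},{"x":-0.5,"y":-15,"z":0,"wx":0,"wy":0,"wz":0,"hand":0}]' | sed -n '2p;4p'
python3 -m pendant '[{"x":-0.1,"y":-3,"z":0,"wx":0,"wy":0,"wz":0,"hand":0},{"x":-0.2,"y":-6,"z":0,"wx":0,"wy":0,"wz":0,"hand":0},{"x":-0.3,"y":-9,"z":0,"wx":0,"wy":0,"wz":0,"hand":0},{"x":-0.4,"y":-12,"z":0,"wx":0,"wy":0,"wz":0,"hand":0},{"x":-0.5,"y":-15,"z":0,"wx":0,"wy":0,"wz":0,"hand":0}]' | sed -n '2p;4p'
python3 -m pendant '[{"x":0,"y":-3,"z":0,"wx":0,"wy":0,"wz":0,"hand":0},{"x":0,"y":-6,"z":0,"wx":0,"wy":0,"wz":0,"hand":0},{"x":0,"y":-8.5,"z":0,"wx":0,"wy":0,"wz":0,"hand":0},{"x":0,"y":-10,"z":0,"wx":0,"wy":0,"wz":0,"hand":0},{"x":0,"y":-10.4,"z":0,"wx":0,"wy":0,"wz":0,"hand":0}]' | sed -n '2p;4p'
python3 -m pendant '[{"x":0,"y":0,"z":0,"wx":0,"wy":0,"wz":0,"hand":0},{"x":0,"y":0,"z":0,"wx":0,"wy":0,"wz":0,"hand":0},{"x":0,"y":0,"z":0,"wx":0,"wy":0,"wz":0,"hand":0}]'
python3 - <<'E'
from h import *
to((.534,.2925,.202),down(.07))
for n in("scene","side"):
    b=np.ascontiguousarray(snapshot(n))[:,:,::-1];cv2.imwrite(f"pics/{n}20.png",b)
E
```

```text
tool_pos: [0.5718, -0.1091, 0.2466]
force: [-0.0, -0.4, -3.5]
tool_pos: [0.5553, 0.0418, 0.2463]
force: [0.1, 0.4, -4.6]
tool_pos: [0.5394, 0.1909, 0.2465]
force: [1.4, -0.5, -3.3]
tool_pos: [0.5321, 0.2954, 0.2465]
force: [-0.5, 0.4, -4.8]
time: 26.43
tool_pos: [0.5338, 0.2909, 0.2468]
eef_rot: [[0.998, 0.069, 0.006], [0.069, -0.998, 0.001], [0.006, -0.001, -1.0]]
force: [0.4, 0.1, -3.5]
width: 0.0111
t 26.4333 tcp [0.5338 0.2909 0.2468] w 0.0111 F [ 0.3787  0.0879 -3.529 ]
shift cm [ 0.0065 -0.1531  4.4796] turn [-0.0009 -0.0059 -0.0007]
```

Run:
```python
from h import *
for n in("scene","side"):
    a=cv2.imread(f"pics/{n}0.png");b=cv2.imread(f"pics/{n}20.png");d=cv2.absdiff(a,b).max(2)
    C=np.array([.534,.291,.13]);print(n,"foot",proj(n,C),"mid",proj(n,C+[0,0,.038]),"flange",proj(n,C+[0,0,.066]),"lid",proj(n,C+[0,0,.077]))
    c=proj(n,C+[0,0,.04]);x,y=int(c[0])-45,int(c[1])-40
    g=cv2.cvtColor(b,6)
    for r in range(y,y+75,3):print(r,x,"".join(str(min(9,v//22)) for v in g[r,x:x+90:1]))
```

```text
scene foot [442.941  237.0322] mid [447.2278 227.5063] flange [450.582  220.0527] lid [451.9484 217.0162]
186 402 555544555555555454455544445455677777777754455421111221111112221111211111111111111111111111
189 402 555554555555555555555555555555677777777435764332111001111111222212221211121112111111111111
192 402 555555555554554454555544444455677777764357643333333333322111000111112222222222222211122333
195 402 555555554455555555543344444443111234433677433333222233333333333222111101110111112222222222
198 402 777777777777777777533444444321111101221123334445433333333333333333333332222111101011111122
201 402 777777777777777753344444432110000112210001111112345554333333333333333333333333333322211111
204 402 777777777777776434444444311101110122212333333333333333222333333344333333333333322222233333
207 402 777777777777753343322221000000112334443333333333333333333333333457777776654333333233333357
210 402 777777777776434432222221111002333343333333333333333333333333333332212345777777643455445677
213 402 777777777643344322222222222344333333333333333333333333333333333335554321111233346777777777
216 
[... 3360 characters left out ...]
4333333
281 187 888888888888888888898864445566777777776555544333333333333333334444444444444444444444443333
284 187 888888888888888888875555567777775333343333343333333333333333344444444444444444444444443333
287 187 888888888888888886555556777777776443333333333334333333333344444444444444444444444444444333
290 187 888888888888887555555567777776666444443333334333333334444444444444444444444444444444444333
293 187 888888888887555555555567777767776444444444444444444444444444444444444444444444444444443233
296 187 888888887555555555555567766776666644444444444444444444344444444444444444444444444444442233
299 187 888888655555555555555566677666677764444444444444444444444444444444444444444444444444322333
```

Silhouette check: the flange centre is at scene x≈449 (expected 450.6) and side x≈228 (expected 230), so the canister hangs under the TCP over the pan. Lowering.

```bash
python3 -m pendant '[{"x":0,"y":-0.1,"z":1,"wx":0,"wy":0,"wz":0,"hand":0},{"x":0,"y":-0.1,"z":2,"wx":0,"wy":0,"wz":0,"hand":0},{"x":0,"y":-0.1,"z":3,"wx":0,"wy":0,"wz":0,"hand":0},{"x":0,"y":-0.1,"z":3.7,"wx":0,"wy":0,"wz":0,"hand":0},{"x":0,"y":-0.1,"z":3.7,"wx":0,"wy":0,"wz":0,"hand":0}]' | sed -n '2p;4p'
for i in 1 2 3 4; do python3 -m pendant '[{"x":0,"y":0,"z":0.2,"wx":0,"wy":0,"wz":0,"hand":0},{"x":0,"y":0,"z":0.2,"wx":0,"wy":0,"wz":0,"hand":0},{"x":0,"y":0,"z":0.2,"wx":0,"wy":0,"wz":0,"hand":0}]' | sed -n '2p;4p'; done
```

```text
tool_pos: [0.5318, 0.2926, 0.2062]
force: [-0.7, -0.2, -5.3]
tool_pos: [0.5341, 0.2937, 0.2083]
force: [0.1, 0.6, -4.9]
tool_pos: [0.5338, 0.2936, 0.2061]
force: [0.2, -0.1, -4.2]
tool_pos: [0.5336, 0.2934, 0.2037]
force: [-0.8, -0.2, -3.7]
tool_pos: [0.5337, 0.2935, 0.2017]
force: [0.1, -0.8, -4.3]
```

```bash
for i in 1 2 3 4; do python3 -m pendant '[{"x":0,"y":0,"z":0.1,"wx":0,"wy":0,"wz":0,"hand":0},{"x":0,"y":0,"z":0.1,"wx":0,"wy":0,"wz":0,"hand":0},{"x":0,"y":0,"z":0.1,"wx":0,"wy":0,"wz":0,"hand":0}]' | sed -n '2p;4p'; done
```

```text
tool_pos: [0.534, 0.2936, 0.2014]
force: [0.3, -0.4, -1.4]
tool_pos: [0.5343, 0.2938, 0.2013]
force: [-2.2, 0.1, 3.3]
tool_pos: [0.5344, 0.2938, 0.2011]
force: [-2.7, -1.3, 7.1]
tool_pos: [0.5348, 0.2939, 0.201]
force: [-3.9, -1.6, 9.7]
```

```bash
python3 -m pendant '[{"x":0,"y":0,"z":-0.3,"wx":0,"wy":0,"wz":0,"hand":0},{"x":0,"y":0,"z":-0.3,"wx":0,"wy":0,"wz":0,"hand":0},{"x":0,"y":0,"z":-0.3,"wx":0,"wy":0,"wz":0,"hand":0}]' | sed -n '2p;4p'
python3 -m pendant '[{"x":0,"y":0,"z":0,"wx":0,"wy":0,"wz":0,"hand":0.2},{"x":0,"y":0,"z":0,"wx":0,"wy":0,"wz":0,"hand":0.45},{"x":0,"y":0,"z":0,"wx":0,"wy":0,"wz":0,"hand":0.45},{"x":0,"y":0,"z":0,"wx":0,"wy":0,"wz":0,"hand":0.45},{"x":0,"y":0,"z":0,"wx":0,"wy":0,"wz":0,"hand":0.45}]' | sed -n '2p;4p;5p'
python3 -m pendant '[{"x":0,"y":0,"z":-1,"wx":0,"wy":0,"wz":0,"hand":0.45},{"x":0,"y":0,"z":-3,"wx":0,"wy":0,"wz":0,"hand":0.45},{"x":0,"y":0,"z":-6,"wx":0,"wy":0,"wz":0,"hand":0.45},{"x":0,"y":0,"z":-10,"wx":0,"wy":0,"wz":0,"hand":0.45},{"x":0,"y":0,"z":-13,"wx":0,"wy":0,"wz":0,"hand":0.45}]'
python3 - <<'E'
from h import *
for n in("scene","side"):
    b=np.ascontiguousarray(snapshot(n))[:,:,::-1];cv2.imwrite(f"pics/{n}21.png",b);g=cv2.cvtColor(b,6)
    C=np.array([.534,.2935,.085]);S=C+[0,0,.156];c=proj(n,S);d=np.array([-.07,.998,0])*.03;print(n,"expected sleeve",proj(n,S-d),proj(n,S+d),"foot",proj(n,C))
    x,y=int(c[0])-22,int(c[1])-18
    for r in range(y,y+36,2):print(r,x,"".join("#" if v<60 else "+" if v<100 else "." for v in g[r,x:x+46]))
E
```

```text
tool_pos: [0.5341, 0.2933, 0.2005]
force: [-0.2, -0.7, -0.6]
tool_pos: [0.5339, 0.2936, 0.2009]
force: [0.1, 0.0, -0.2]
width: 0.0404
time: 30.03
tool_pos: [0.5333, 0.2934, 0.3345]
eef_rot: [[0.997, 0.071, 0.009], [0.071, -0.997, 0.003], [0.009, -0.003, -1.0]]
force: [0.3, 0.7, -0.3]
width: 0.0421
scene expected sleeve [441.377  202.4298] [474.2851 213.1277] foot [439.3763 247.9947]
189 435 ..............................................
191 435 ..............................................
193 435 ..............................................
195 435 #++...........................................
197 435 ######+.......................................
199 435 ###########+..................................
201 435 ###++++########+..............................
203 435 ###+###+############+.........................
205 435 ##+#####################++....................
207 435 #+###########################+................
209 435 #########+++++++###################+..........
211 435 ########++++++++++++++##################++....
213 435 ###########++++++++++++++++##############+++..
[... 651 characters left out ...]
.....................########+..+.......
239 201 .........................#########....++......
241 201 ........................########+......+......
243 201 ......................#########........+......
245 201 ....................+########+.........+......
247 201 +..................#########...........++.....
249 201 +................+########.............++.....
251 201 ++..............#########..............+++....
253 201 ++............#########+...............+++....
255 201 +...........+#########...............+++++....
257 201 +..........#########+.........+.........++++..
259 201 .........+#########+.......................+++
261 201 .........########++......+..+.+.+...........++
```

```bash
python3 - <<'E'
from h import *
m={"scene":{"green":(238,62,52,45),"blue":(98,190,70,52),"jar":(165,235,35,40),"amber":(197,242,45,56),"reag":(247,277,36,42),"beaker":(297,292,36,42),"cruc":(366,314,26,24),"scoop":(188,110,32,50),"dish":(252,136,14,16),"block":(192,195,70,34)},
"side":{"dish":(388,158,28,18),"balance":(258,300,60,70),"scoop":(378,128,60,18)}}
for n,o in m.items():
    a,b=cv2.imread(f"pics/{n}0.png"),cv2.imread(f"pics/{n}21.png")
    for k,(x,y,w,h) in o.items():
        t=a[y:y+h,x:x+w];s=b[y-5:y+h+5,x-5:x+w+5];_,v,_,l=cv2.minMaxLoc(cv2.matchTemplate(s,t,5));print(n,k,round(v,3),np.array(l)-5)
s=st();a=np.ascontiguousarray(snapshot("side"))[:,:,::-1];g=cv2.cvtColor(a,6)
mm,f=sleeve("side",a,(205,226,36,40));print("side sleeve ends",f)
E
python3 -m pendant '[{"x":0,"y":0,"z":-1,"wx":0,"wy":0,"wz":0,"hand":0.45},{"x":0,"y":0,"z":-2,"wx":0,"wy":0,"wz":0,"hand":0.45},{"x":0,"y":0,"z":-2,"wx":0,"wy":0,"wz":0,"hand":0.45}]' | tail -2
```

```text
scene green 0.93 [0 0]
scene blue 0.998 [0 0]
scene jar 0.998 [0 0]
scene amber 0.998 [0 0]
scene reag 0.998 [0 0]
scene beaker 0.995 [0 0]
scene cruc 0.992 [0 0]
scene scoop 0.993 [0 0]
scene dish 0.993 [0 0]
scene block 0.898 [0 0]
side dish 0.999 [0 0]
side balance 0.969 [0 0]
side scoop 1.0 [0 0]
t 30.1333 tcp [0.5362 0.2945 0.34  ] w 0.0424 F [-0.5393  0.1796  0.5178]
side sleeve ends [(np.float32(212.00769), np.float32(262.56152)), (np.float32(236.23846), np.float32(231.4077))]
force: [-0.6, 0.5, 0.9]
width: 0.0422
```

```bash
python3 -c "
from rig import ctrl
print(ctrl.finish_job())"
```

```text
the job is handed in; nothing more can be done
None
```

The job was handed in at about 30 s of robot time. The canister stands on the balance pan at roughly (0.534, 0.2935), within a few mm of the pan's measured centre. I don't have the verdict, since handing in reports none.

**What I did**
- **Levering:** I set the bar over the fulcrum rod and levered the canister up by its flange. The load peaked at about 16 N at the tip, then dropped. A second lever met almost no load, so I took it as loose. The gripper had not touched the canister or its bail up to then.
- **Bail and move:** I laid the bar flat on the bench and pushed the bail upright with closed fingers while the canister was still in the well. I then lifted it by the sleeve (about 5 N) and set it down on the pan.

**Last checks**
- The side camera shows the bail sleeve within about 2 px of where it should be for an upright canister on the pan.
- All the bystanders and the blue and green look-alikes match their starting images with no shift.

**What disagreed or fell short**
- **Fingertips:** they measured about 23 mm behind the reported TCP, not 8 mm ahead as stated. My first grasp of the bar closed above it, and I redid it lower.
- **Loose canister:** it settled only about 2–3 mm up with no clear lean, less than the 4 mm described. I relied on the no-load second lever.
- **Pan centre:** the two cameras first differed by 9 mm in x. I used 0.534 after refitting the scene image.
- **Bail push:** the force reading once showed about 9 N, then fell back to zero. I did not find the cause.
- **Pan contact:** setting down, I pressed on the pan with roughly 10–14 N before backing off to release.

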